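# Make up two kits on the kit boards

## Task

Make up two kits on the plywood boards: the stem kit on the narrow board is the long tapered green stem and the air coupler; the grip kit on the squarer board is the slightly bowed green handle blank (longer than the hooks) and the wooden packing block. Lay each thing flat as it lies now, on its own dark outline, centred and in line with it (either end may lead), and let go. Leave the two short, bent green hooks where they lie.

Things in the scene. Friction and masses are not known exactly. Their poses are not given: they have to be found in the camera images.
- stem: Long, straight, tapered pale green moulding, about 201 mm long, 25 mm wide and 34 mm high at its thick (-y) end, smaller at the thin end; straight sides, pinch it across its width at the middle. Loose, lies flat on the bench; origin at the centre of its underside, z up, length along its own y, width along its own x.
- coupler: Short air coupler of bare steel with a ribbed sleeve and a thin nipple, 62 mm long, 23 mm wide, 24 mm high; pinch it across the sleeve at the middle. Loose, lies flat on the bench; origin at the centre of its underside, z up, length along its own y, width along its own x.
- handle_blank: Slightly bowed pale green handle moulding, 149 mm long, 37 mm wide over the bow, 35 mm high at its thick (-y) end, 26 mm at the other; it bulges to its own +x. The hollow of the bow is solid to the fingers: at the middle they meet it from about x = -11 to +18 mm (29 mm). Loose, lies flat on the bench; origin at the centre of its underside, z up, length along its own y, width along its own x.
- packing_block: Plain wooden block 50 x 110 x 38 mm; pinch it across the 50 mm. Loose, lies flat on the bench; origin at the centre of its underside, z up, length along its own y, width along its own x.
- narrow_board: Fixed flat plywood kit board, 120 (own x) by 212 mm (own y), top 9 mm above the bench. Origin at the centre of its underside. Dark painted outlines along its y: the long tapered one of the stem centred at board x = +28 mm, y = 0; the short stepped one of the coupler at x = -34 mm, y = 0. The board farther from the robot has a fixed red fixture lever, up to 100 mm high, by its near right corner: keep clear.
- square_board: Plywood kit board, fixed, 155 mm (own x) by 180 mm (own y), top 9 mm above the bench, quite flat, no rim. Origin at the centre of its underside, z up. Two flat dark outlines painted on top, both running along the board's y: the bowed outline of the handle blank (152 x 40 mm overall, bulging to +x) centred at board x = -40 mm, y = 0; the plain rectangle of the packing block (54 x 114 mm) centred at board x = +40 mm, y = 0.
- hook_a: Bent pale green hook moulding, about 63 x 100 mm, 32 mm high, loose on the bench; not part of either kit, to be left alone. Origin at the centre of its underside.
- hook_b: The other, more sharply bent pale green hook moulding, about 59 x 102 mm, 35 mm high, loose on the bench; not part of either kit, to be left alone. Origin at the centre of its underside.

How it is judged:
By the outcome, as a careful person would: the job done as asked, in the order asked, and still so for the second after the job is handed in, with the robot touching nothing.
It also fails if it takes over 104 s, if anything falls off the work surface, if the arm or the gripper's body presses on something with over 40 N, if the wrist force passes 120 N, or if a joint passes its speed limit or range.

## Robot

A 6-joint arm with a two-finger parallel gripper is mounted at the origin on the work surface; the furniture and walls round the work are solid. World frame = base frame: x ahead of the robot, y to its left, z up, the work surface at z = 0. Lengths are in mm, angles in degrees, forces in N, time in s.
With the tool pointing down it reaches from about 350 to 850 mm from the base axis. Payload 8.1 kg.
Tool frame: the origin (TCP) lies on the centre line of the jaws, within the pads' length; the fingertips stand r.tip_extent ahead of it and the grasp point (between the pads) lies 8 mm behind it (r.tip_extent is the distance from the TCP to the fingertips, in mm); z points along the fingers, y is the direction in which the jaws open and shut (so a half turn about z gives the same grasp; the last joint's range is limited). The gripper opens to 85 mm and grips with 20 to 120 N. Pads are 22 mm wide; open, the fingers measure 114 mm over their backs; the gripper's body (76 mm by 85 mm) begins 54 mm behind the grasp point. The pads swing forward as they close: fully open they stand 13 mm farther back than shut.
Start: joints at [-76.513, 7.471, 85.268, -0, 87.261, -4.893], TCP at [189.216, -569.388, 216.892] pointing down, gripper open.
Joint ranges: [-169.43, 169.43], [-51.17, 129.36], [1.28, 143.12], [-76.62, 256.62], [0, 156.53], [-152.29, 152.29]. Speed limits (degrees/s): [136.94, 136.94, 159.86, 180, 180, 180].

## Interface

Orientations are given as [roll, pitch, yaw] about the fixed x, y, z axes, in that order (R = Rz(yaw) Ry(pitch) Rx(roll)).
In Python, from bench import sense, optics, hand_in, spotter, r gives the robot as it stands.
- The arm moves only by the tool apply_moves, never from a script. Its argument "series" is a list of rows, each a list of 3 entries, a list of its own where there are three numbers: the opening, from 0 (shut) to 1 (fully open), then the shift along the world's x, y, z in m, then the turn about the world's z in rad. In form: [[grip, [x, y, z], turn], ...]. A call has 1 to 5 rows; each row is the pose to reach, as a shift and turn from the pose measured when the call began; what a row does not reach only later rows make up. A row lasts 1/8 s, in which the tool goes at most 62.5 mm and 10.7 degrees, less where a joint would pass 70% of its speed; a pose out of reach is approached as far as the arm can. A call with a gripper value outside its range is refused whole. The fingers move at their own pace and stop on an object; "grip_force" is the grip in N (left out, the last holds). Time passes only in rows, so rows that repeat a pose let the fingers close. It gives the time, the measured TCP pose, the force and the opening at its end, in the units of the state.
- sense(): the state, without advancing time (a new reading comes with each control period).
- optics.snapshot(name): name is "scene" or "top" or "wrist"; returns a dict with "color" (480x640x3 uint8, blue, green, red), "intrinsics" (3x3 intrinsics, pixels), "rvec" (rotation vector, rad) and "tvec" (3), from world to camera coordinates, as OpenCV has them. Camera axes: x right, y down, z forward; pixel columns grow to the right and rows downward; lengths in mm; the calibration is good to about 2 mm. A picture is of the moment at which its call begins. There is no depth.
- hand_in(): hands the job in, once; it reports no verdict.
Trained networks look in a picture, given as the dict that the camera call returned (one of the last four; its "shot" number tells which), for a name from the list of things; names that differ only in an ending like _2 or _b are one class to them, and where a whole thing is asked for, a point or a joint stands for the part that bears it (a point fixed in the world has none). Each returns a list of dicts, best first, with "p" (0 to 1); they miss things now and then, are a little off and sometimes report something else, mostly with a low value. They report only what shows in the picture. A call takes as long as a camera call.
- spotter.search_frame(picture, query): "xyz" ([x, y, z] in mm, in the coordinates of the camera as it stood for that picture, good to about 4 mm: the middle of the surface that is visible of it).
- spotter.masks_of(picture, query): "mask" (480x640 bool, what is visible of it).
The state is a dict: "time": time; "joint_pos": joint angles; "qd": joint speeds; "joint_efforts": joint torques, N m; "tool_pos": TCP position; "tcp_rot": TCP orientation; "ft_force": force on the tool from outside, world axes, zero at the start; "wrist_torque": the same for the moment, N m; "finger_gap": finger opening in mm.
Only numpy, scipy, OpenCV 4.12 (cv2) and the standard library are available. Lean on these libraries where they do the work, as an engineer would, in place of code of your own. Each camera call takes 0.05 s, during which the arm holds its last target.

## Working session

There is one attempt and no reset: what is moved stays moved. The work goes in short steps, Python scripts to look and compute and a tool call to move; the robot and the scene stay as the last step left them, time stands still between calls to the robot, and variables do not carry over. Pictures are saved under pics/ and viewed, and the job is handed in when it is done.

Besides the shell and the picture viewer there is one more tool, called after "Emit:" by a JSON object that holds its "name" and its "arguments". apply_moves: Moves the arm, as the interface text tells. Its arguments: {"type":"object","properties":{"series":{"type":"array"},"grip_force":{"type":"number"}},"required":["series"]}

```bash
ls; mkdir -p pics
python3 - <<'E'
from bench import sense, optics, r
import cv2
print(sense()); print(r.tip_extent)
for n in ["scene","top"]:
    s=optics.snapshot(n); cv2.imwrite(f"pics/{n}0.png",s["color"]); print(n,s["intrinsics"],s["rvec"],s["tvec"],s["shot"])
E
```

```text
pics
{'time': 0.0, 'joint_pos': array([-7.65117689e+01,  7.51602488e+00,  8.53308163e+01, -1.37117214e-03,
        8.72608522e+01, -4.89407976e+00]), 'qd': array([-0.00031091,  0.0455743 , -0.012674  ,  0.04663369,  0.05893869,
        0.00080895]), 'joint_efforts': array([-6.93983820e-04, -5.69394743e+01, -5.00555634e+01, -4.45012176e-05,
        1.47781981e-02, -1.42669620e-06]), 'tool_pos': array([ 189.07896098, -568.81161084,  215.82016575]), 'tcp_rot': array([-1.79892582e+02, -7.82326347e-03,  1.83823703e+01]), 'ft_force': array([ 0.43688655, -0.08464745,  0.26658809]), 'wrist_torque': array([0.02011615, 0.03686928, 0.02506271]), 'finger_gap': 85.44167294217522}
11.0
scene [[580.34518335   0.         319.04679794]
 [  0.         580.34518335 230.32262186]
 [  0.           0.           1.        ]] [ 2.01820346  0.8567093  -0.46387141] [-294.96209406 -218.45601306 1736.9939706 ] 1
top [[462.79747991   0.         323.8586443 ]
 [  0.         462.79747991 245.00548427]
 [  0.           0.           1.        ]] [ 2.17038713 -2.22474471  0.05337626] [ -67.7299614   511.40079086 1098.49261552] 2
```

View pics/scene0.png

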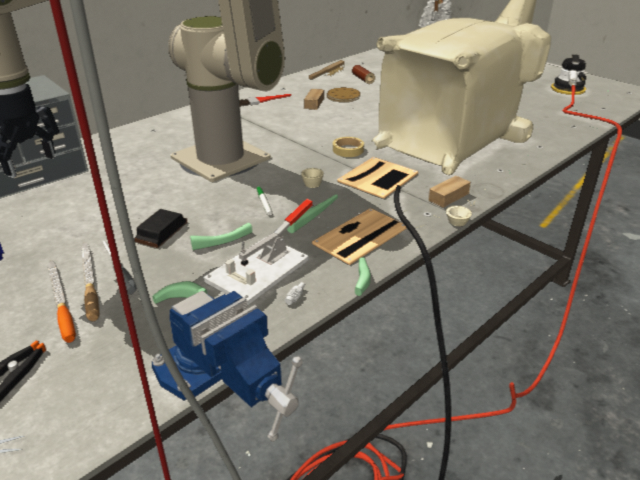

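View pics/top0.png

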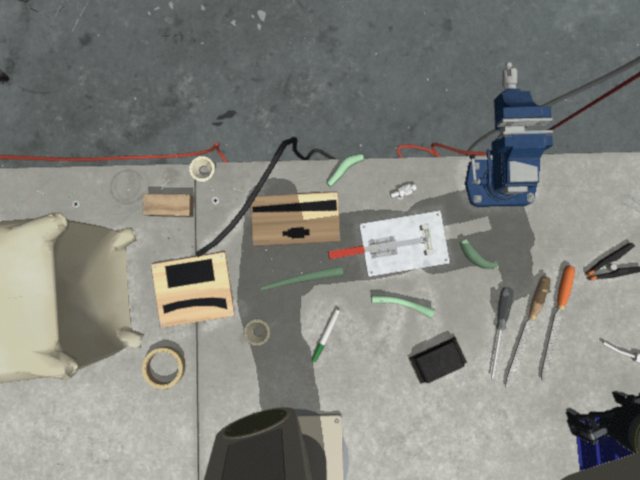

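The top view shows the narrow board at (296,219) and the square board at (193,289). The stem is at (303,279), the handle at (402,303), the coupler at (403,190) and the block at (167,205). The hooks are at (345,168) and (478,253), and the lever's red end is at (345,253). I'll measure these next.

```bash
cat > h.py <<'E'
import numpy as np, cv2
from bench import sense, optics, spotter, r
def cam(s):
    R,_=cv2.Rodrigues(np.array(s["rvec"],float)); return np.array(s["intrinsics"],float),R,np.array(s["tvec"],float).ravel()
def proj(s,P):
    K,R,t=cam(s); return cv2.projectPoints(np.array(P,float).reshape(-1,3),R,t,K,None)[0].reshape(-1,2)
def toplane(s,uv,z):
    K,R,t=cam(s); uv=np.array(uv,float).reshape(-1,2)
    d=np.c_[(uv-K[:2,2])/K[0,0],np.ones(len(uv))]@R; c=-R.T@t
    return c+d*((z-c[2])/d[:,2])[:,None]
def toworld(s,xyz):
    K,R,t=cam(s); return R.T@(np.array(xyz,float)-t)
E
python3 - <<'E'
from h import *
import pickle
S={}
for n in ["top","scene"]:
    s=optics.snapshot(n); M={}
    for q in ["stem","coupler","handle_blank","packing_block","narrow_board","square_board","hook_a"]:
        a=spotter.search_frame(s,q); m=spotter.masks_of(s,q)
        print(n,q,[(round(x["p"],2),np.round(toworld(s,x["xyz"])).tolist()) for x in a[:3]],[(round(x["p"],2),int(x["mask"].sum()),np.round(np.argwhere(x["mask"]).mean(0)[::-1]).tolist()) for x in m[:3]])
        M[q]=m
    S[n]=(dict(s),M)
pickle.dump(S,open("s0.pkl","wb"))
s=S["top"][0]
c=s["color"]
def crop(x0,y0,w,h,f,nm): cv2.imwrite(f"pics/{nm}.png",cv2.resize(c[y0:y0+h,x0:x0+w],None,fx=f,fy=f,interpolation=cv2.INTER_CUBIC))
crop(130,150,200,150,4,"ca"); crop(310,150,200,150,4,"cb"); crop(230,230,200,120,4,"cc")
K,R,t=cam(s);print(-R.T@t); K,R,t=cam(S["scene"][0]);print(-R.T@t)
E
```

```text
top stem [(0.88, [435.0, -46.0, 28.0]), (0.43, [411.0, 242.0, 7.0])] []
top coupler [(0.74, [635.0, -274.0, 21.0])] [(0.6, 193, [403.0, 191.0])]
top handle_blank [(0.83, [370.0, -271.0, 25.0]), (0.67, [410.0, 240.0, 9.0]), (0.32, [575.0, -13.0, 12.0])] [(0.77, 460, [404.0, 305.0])]
top packing_block [(0.59, [609.0, 287.0, 37.0])] [(0.81, 1138, [168.0, 205.0])]
top narrow_board [(0.74, [580.0, -15.0, 11.0])] [(0.81, 4275, [295.0, 219.0])]
top square_board [(0.69, [407.0, 240.0, 7.0])] [(0.97, 4878, [192.0, 290.0])]
top hook_a [(0.66, [695.0, -129.0, 27.0]), (0.63, [473.0, -432.0, 29.0])] [(0.86, 438, [475.0, 257.0])]
scene stem [(0.72, [447.0, -46.0, 16.0])] [(0.92, 460, [312.0, 214.0])]
scene coupler [(0.63, [645.0, -278.0, 20.0])] [(0.8, 225, [295.0, 294.0])]
scene handle_blank [] [(0.97, 665, [220.0, 238.0])]
scene packing_block [(0.74, [628.0, 274.0, 32.0])] [(0.74, 833, [449.0, 191.0])]
scene narrow_board [(0.62, [587.0, -23.0, 8.0])] [(0.91, 2700, [359.0, 236.0])]
scene square_board [(0.6, [417.0, 235.0, 5.0])] [(0.82, 1793, [378.0, 177.0])]
scene hook_a [(0.87, [473.0, -445.0, 22.0]), (0.74, [720.0, -146.0, 28.0]), (0.68, [586.0, -22.0, 10.0])] [(0.84, 630, [177.0, 291.0]), (0.55, 352, [363.0, 278.0])]
[ 456.66227673  -78.70579767 1121.63679742]
[1336.3721918  -874.52348368  775.36556664]
```

```bash
ls pics
```

```text
ca.png
cb.png
cc.png
scene0.png
top0.png
```

View pics/ca.png

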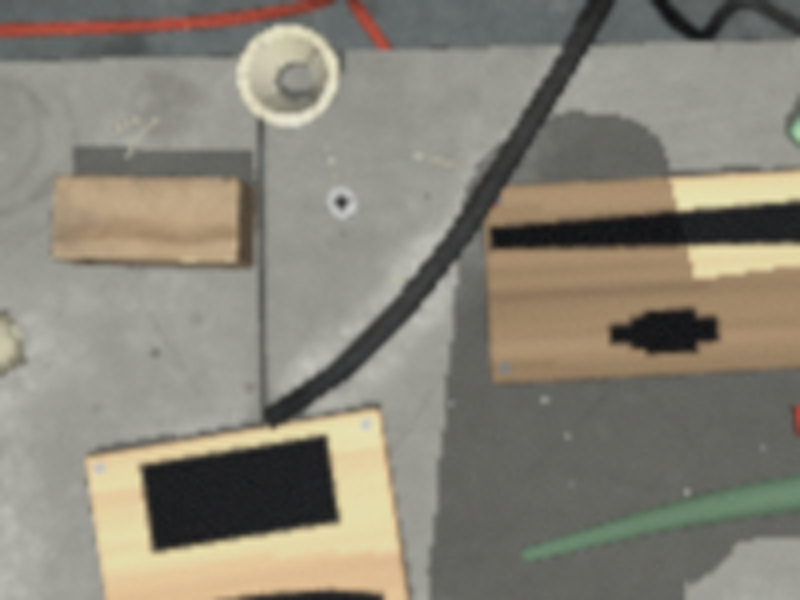

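View pics/cb.png

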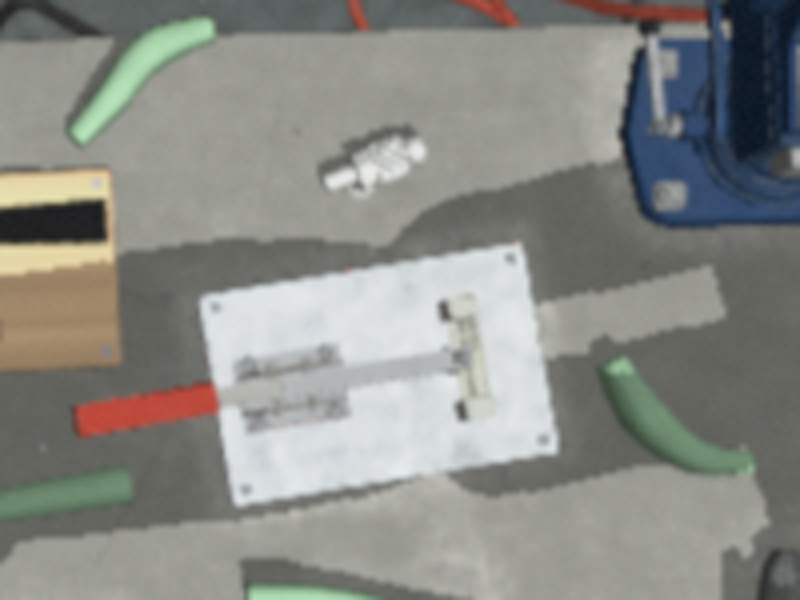

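View pics/cc.png

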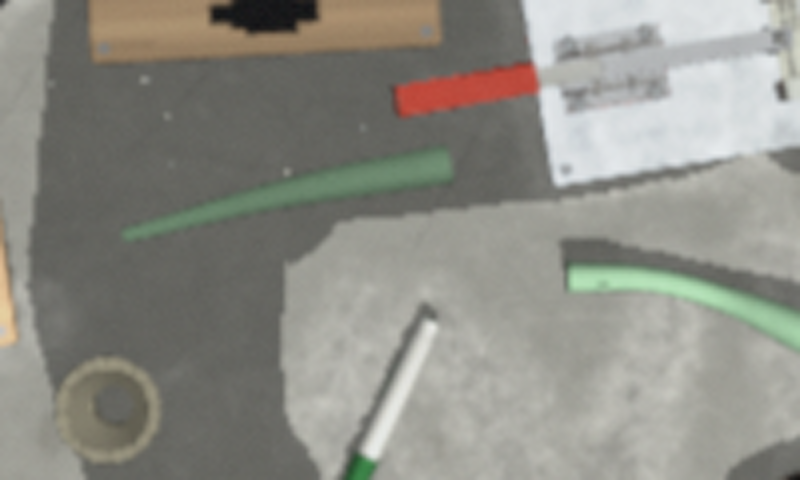

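Run:
```python
from h import *
import pickle
S=pickle.load(open("s0.pkl","rb")); s=S["top"][0]; sc=S["scene"][0]
# cable ends / lever / etc
print("cable end top z0,z9",toplane(s,[198,254],9),"scene",toplane(sc,[397,188],9))
print("cable mid", toplane(s,[[251,204],[220,239]],5)); print(proj(sc,toplane(s,[[251,204],[220,239]],5)),proj(sc,toplane(s,[[251,204],[220,239]],100)))
print("lever tip red top at z0,60,100",[np.round(toplane(s,[330,255],z)) for z in(0,60,100)],"scene", [np.round(toplane(sc,[309,204],z)) for z in(0,60,100)])
col=s["color"].astype(int)
dark=(col.max(2)<60).astype(np.uint8)
for nm,(x0,y0,x1,y1) in dict(stemo=(252,198,339,216),coupo=(280,224,312,242),blocko=(163,258,216,290),hando=(160,292,230,315)).items():
    m=np.zeros_like(dark); m[y0:y1,x0:x1]=dark[y0:y1,x0:x1]
    n,l,st,ce=cv2.connectedComponentsWithStats(m); i=1+st[1:,4].argmax()
    pts=np.argwhere(l==i)[:,::-1]
    w=toplane(s,pts,9)[:,:2].astype(np.float32)
    print(nm,st[i],cv2.minAreaRect(w), w.mean(0))
g=col[:,:,1]-col[:,:,2]
gm=((g>20)).astype(np.uint8)
n,l,st,ce=cv2.connectedComponentsWithStats(gm)
for i in range(1,n):
    if st[i,4]>100:
        w=toplane(s,np.argwhere(l==i)[:,::-1],25)[:,:2].astype(np.float32); print("green",st[i],cv2.minAreaRect(w),w.mean(0))
for q,z in [("packing_block",38),("coupler",12),("narrow_board",9),("square_board",9)]:
    m=S["top"][1][q][0]["mask"]; w=toplane(s,np.argwhere(m)[:,::-1],z)[:,:2].astype(np.float32); print(q,cv2.minAreaRect(w),w.mean(0))
```

```text
cable end top z0,z9 [[495.55922849 222.70325741   9.        ]] scene [[497.87813826 220.99869646   9.        ]]
cable mid [[613.83116217  93.84646316   5.        ]
 [530.64545295 170.20909373   5.        ]]
[[400.18398101 223.91604256]
 [394.10248422 200.42983878]] [[394.78491036 190.15855451]
 [389.30791331 169.77244188]]
lever tip red top at z0,60,100 [array([[486., -95.,   0.]]), array([[484., -94.,  60.]]), array([[483., -93., 100.]])] scene [array([[383.,   4.,   0.]]), array([[457., -64.,  60.]]), array([[ 506., -109.,  100.]])]
stemo [253 201  83  11 563] ((605.4254150390625, -10.610000610351562), (20.043201446533203, 198.61378479003906), 0.41168949007987976) [604.01447 -20.54695]
coupo [283 228  26  10 187] ((541.5794067382812, -12.786888122558594), (60.258522033691406, 21.742385864257812), 88.58386993408203) [541.5198   -14.802622]
blocko [166 260  48  27 912] ((450.80853271484375, 243.66000366210938), (48.25779342651367, 108.69761657714844), 7.667822360992432) [450.6879  243.61993]
hando [164 298  62  14 382] ((376.0069580078125, 232.71560668945312), (24.017995834350586, 14
[... 1125 characters left out ...]
.82794]
green [312 344  12  18 104] ((257.417236328125, -58.2658576965332), (13.627145767211914, 44.75919723510742), 61.83718490600586) [258.14377 -59.11902]
packing_block ((611.5160522460938, 285.7872314453125), (121.02928924560547, 54.440521240234375), 86.78787231445312) [610.86523 285.1007 ]
coupler ((634.7905883789062, -273.10211181640625), (21.5845947265625, 64.31842041015625), 20.443307876586914) [ 635.6465  -275.70038]
narrow_board ((574.6536254882812, -11.161521911621094), (120.99996185302734, 211.39187622070312), 1.6818015575408936) [573.5397  -12.08545]
square_board ((408.876953125, 236.41162109375), (157.61727905273438, 183.65414428710938), 7.421231269836426) [409.51425 237.81819]
```

Emit:
{"name": "apply_moves", "arguments": {"series": [[1,[0.04,0.045,0.02],0.18],[1,[0.075,0.095,0.04],0.36],[1,[0.1,0.15,0.06],0.54],[1,[0.12,0.205,0.07],0.72],[1,[0.14,0.265,0.08],0.9]], "grip_force": 60}}

```text
time: 2.22
tool_pos: [329.1, -304.7, 297.3]
tcp_rot: [179.9, 0.0, 70.3]
ft_force: [0.6, 0.3, 0.6]
finger_gap: 85.7
```

Run:
```python
from h import *
import pickle
s=optics.snapshot("wrist"); pickle.dump(dict(s),open("w1.pkl","wb")); cv2.imwrite("pics/w1.png",s["color"])
K,R,t=cam(s); print(K, -R.T@t, R, sense()["tool_pos"])
```

```text
[[406.41662333   0.         321.22437191]
 [  0.         406.41662333 247.08363276]
 [  0.           0.           1.        ]] [ 357.60650838 -225.40153286  454.15087711] [[ 9.41088099e-01 -3.38161407e-01  2.29324332e-04]
 [-3.19569136e-01 -8.89124466e-01  3.27617538e-01]
 [-1.10583710e-01 -3.08390252e-01 -9.44810402e-01]] [ 331.59191811 -299.30164911  299.16503915]
```

View pics/w1.png

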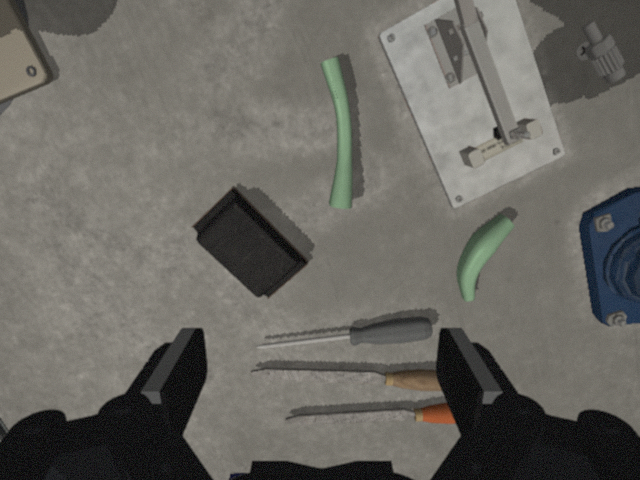

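Emit:
{"name": "apply_moves", "arguments": {"series": [[1,[0.03,0.05,0.0],0.17],[1,[0.055,0.1,0.0],0.34],[1,[0.085,0.15,0.0],0.517],[1,[0.113,0.197,0],0.517],[1,[0.113,0.197,0],0.517]]}}

```text
time: 2.9
tool_pos: [445.8, -99.0, 299.2]
tcp_rot: [179.8, -0.2, 101.0]
ft_force: [-0.3, -0.4, 0.9]
finger_gap: 85.3
```

Run:
```python
from h import *
import pickle
s=optics.snapshot("wrist"); pickle.dump(dict(s),open("w2.pkl","wb")); cv2.imwrite("pics/w2.png",s["color"])
K,R,t=cam(s); x=sense(); print(-R.T@t, x["tool_pos"],x["tcp_rot"])
def green(f,z):
    s=pickle.load(open(f,"rb")); c=s["color"].astype(int)
    m=((c[:,:,1]-c[:,:,2]>18)).astype(np.uint8); n,l,st,_=cv2.connectedComponentsWithStats(m)
    for i in range(1,n):
        if st[i,4]>300:
            w=toplane(s,np.argwhere(l==i)[:,::-1],z)[:,:2].astype(np.float32); print("green",f,st[i],cv2.minAreaRect(w),w.mean(0))
green("w1.pkl",15);green("w2.pkl",15)
```

```text
[429.42109094 -17.09890293 456.32265772] [ 445.03398356 -100.80209906  299.10498751] [ 1.79823863e+02 -1.41104835e-01  1.00854001e+02]
green w1.pkl [ 322   58   30  150 2198] ((364.3642883300781, -260.1789245605469), (151.0137481689453, 25.761079788208008), 73.88899993896484) [ 366.06015 -260.59085]
green w1.pkl [ 460  219   54   82 1422] ((474.0157470703125, -444.31005859375), (106.68946075439453, 32.44834899902344), 49.805973052978516) [ 475.71625 -443.2605 ]
green w2.pkl [ 309    3   22  208 2463] ((433.2506103515625, -23.096664428710938), (21.462186813354492, 202.07887268066406), 8.327754974365234) [435.2165   -44.253635]
green w2.pkl [128  96  43  35 547] ((256.5063171386719, -53.71942901611328), (14.584378242492676, 43.84107971191406), 61.6329231262207) [257.54208  -54.653046]
green w2.pkl [ 501  219   48   79 1459] ((698.0801391601562, -131.34719848632812), (31.856414794921875, 111.48477172851562), 37.817935943603516) [ 698.04285 -132.84363]
green w2.pkl [ 205  254   51  108 1338] ((363.9544982910156, -266.63482666015625), (155.7047576904297, 23.164995193481445), 75.919677734375) [ 365.96182 -263.1413 ]
green w2.pkl [268 422  59  39 879] ((474.1018371582031, -444.7537841796875), (101.88412475585938, 29.323341369628906), 46.82640075683594) [ 475.95578 -444.60843]
```

View pics/w2.png

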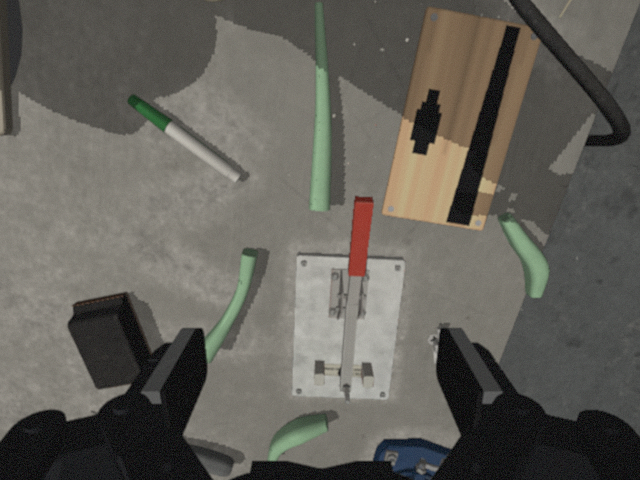

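```bash
cat >> h.py <<'E'
def midline(w,ang,n=9):
    """w Nx2 world pts; ang deg of length axis; slices -> (t,mid,width)"""
    a=np.radians(ang); u=np.array([np.cos(a),np.sin(a)]); v=np.array([-u[1],u[0]])
    t=w@u; q=w@v; lo,hi=t.min(),t.max(); out=[]
    for k in range(n):
        sel=(t>=lo+(hi-lo)*k/n)&(t<lo+(hi-lo)*(k+1)/n)
        out.append([t[sel].mean(),(q[sel].min()+q[sel].max())/2,q[sel].max()-q[sel].min()])
    out=np.array(out); p=np.polyfit(out[:,0],out[:,1],1)
    tc=(lo+hi)/2; c=tc*u+np.polyval(p,tc)*v
    return c, ang+np.degrees(np.arctan(p[0])), hi-lo, out
def comp(mask,x0,y0,x1,y1):
    m=np.zeros(mask.shape,np.uint8); m[y0:y1,x0:x1]=mask[y0:y1,x0:x1]
    n,l,st,_=cv2.connectedComponentsWithStats(m); i=1+st[1:,4].argmax(); return np.argwhere(l==i)[:,::-1]
E
python3 - <<'E'
from h import *
import pickle
np.set_printoptions(precision=1,suppress=True)
s=pickle.load(open("w2.pkl","rb")); c=s["color"].astype(int); g=c[:,:,1]-c[:,:,2]>18; d=c.max(2)<55
p=comp(g,290,0,345,215)
for z in (5,15,25):
    w=toplane(s,p,z)[:,:2]; r_=midline(w,98.3); print("stem",z,r_[:3]); 
print(r_[3])
p=comp(d,440,20,525,230); w=toplane(s,p,9)[:,:2]; r_=midline(w,91); print("stemo",r_[:3]);print(r_[3])
p=comp(d,405,85,445,158); w=toplane(s,p,9)[:,:2]; r_=midline(w,91); print("coupo",r_[:3]);print(r_[3])
t=pickle.load(open("s0.pkl","rb"))["top"][0]; c=t["color"].astype(int); d=c.max(2)<60; g=c[:,:,1]-c[:,:,2]>18
print("top stemo",midline(toplane(t,comp(d,252,198,339,216),9)[:,:2],91)[:3])
print("top coupo",midline(toplane(t,comp(d,280,224,312,242),9)[:,:2],91)[:3])
print("top stem",midline(toplane(t,comp(g,250,262,350,292),15)[:,:2],98.3)[:3])
E
```

```text
stem 5 (array([431.5, -23.5]), np.float64(100.5576014986921), np.float64(206.65660913628122))
stem 15 (array([431.4, -23.4]), np.float64(100.55760149869215), np.float64(202.0776985585958))
stem 25 (array([431.4, -23.2]), np.float64(100.55760149869211), np.float64(197.4987879809104))
[[-172.9 -425.4   21. ]
 [-151.1 -425.6   20.4]
 [-129.1 -425.5   18.2]
 [-107.3 -425.3   16.9]
 [ -85.5 -425.    14.8]
 [ -63.5 -423.8   12.9]
 [ -43.4 -422.5   11.2]
 [ -19.8 -420.3    9.5]
 [   1.4 -418.4    7.2]]
stemo (array([604.1,  -7.8]), np.float64(91.59160936122123), np.float64(201.89309101963107))
[[-108.  -604.8   24.7]
 [ -85.8 -604.6   23.5]
 [ -63.2 -604.2   21.8]
 [ -40.8 -604.2   20.8]
 [ -18.4 -603.7   20.1]
 [   4.  -603.6   19. ]
 [  26.4 -603.4   17.5]
 [  48.9 -603.1   15.9]
 [  71.3 -603.    14.4]]
coupo (array([542.1,  -9.6]), np.float64(90.8290533457885), np.float64(63.823747394243675))
[[ -47.4 -542.    13.5]
 [ -39.9 -541.4   23.1]
 [ -33.3 -541.8   24.4]
 [ -26.2 -542.1   24.8]
 [ -19.  -541.8   25.2]
 [ -11.9 -541.7   25.3]
 [  -4.9 -542.6   19.8]
 [   1.8 -542.    17.4]
 [   9.3 -541.5   10.2]]
top stemo (array([603.8, -10.6]), np.float64(91.61822420892832), np.float64(198.7379052497571))
top coupo (array([541.6, -12.8]), np.float64(90.07079344965102), np.float64(60.576646151621325))
top stem (array([431.1, -24.5]), np.float64(100.91925201566065), np.float64(197.56375217132995))
```

Emit:
{"name": "apply_moves", "arguments": {"series": [[0.7,[-0.007,0.045,-0.03],0.0],[0.7,[-0.0125,0.077,-0.07],0.0],[0.7,[-0.0125,0.077,-0.13],0.0],[0.7,[-0.0125,0.077,-0.19],0.0],[0.7,[-0.0125,0.077,-0.23],0.0]]}}

```text
time: 3.58
tool_pos: [430.7, -24.9, 66.3]
tcp_rot: [180.0, -0.2, 100.8]
ft_force: [-0.3, 0.6, -0.4]
finger_gap: 59.7
```

Emit:
{"name": "apply_moves", "arguments": {"series": [[0.7,[0.0015,0.001,-0.03],0.0],[0.7,[0.0015,0.001,-0.046],0.0],[0.7,[0.0015,0.001,-0.05],0.0],[0.7,[0.0015,0.001,-0.051],0.0]]}}

```text
time: 4.08
tool_pos: [433.1, -24.4, 16.4]
tcp_rot: [179.9, -0.1, 100.7]
ft_force: [-0.2, -0.7, -0.2]
finger_gap: 59.8
```

Run:
```python
from h import *
x=sense(); print(x["tool_pos"],x["tcp_rot"],x["ft_force"])
s=optics.snapshot("wrist"); cv2.imwrite("pics/w3.png",s["color"])
```

```text
[433.12254316 -24.38043625  16.39046771] [ 1.79878574e+02 -1.27658552e-01  1.00727523e+02] [-0.21189324 -0.68896318 -0.18031249]
```

View pics/w3.png

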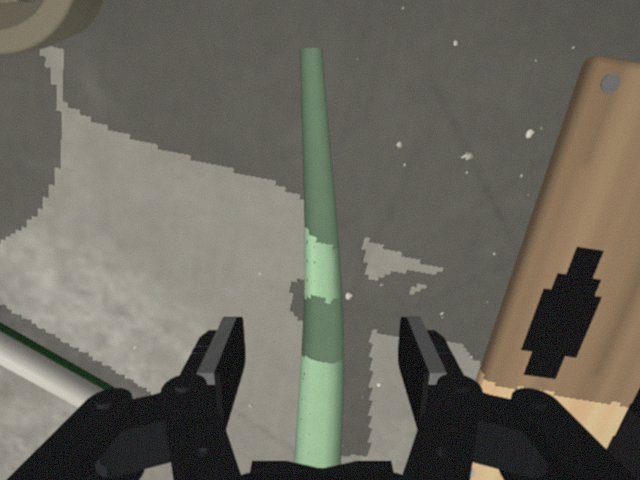

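The stem (column 322) sits between the open pads, so I'm closing on it.

Emit:
{"name": "apply_moves", "arguments": {"series": [[0,[0,0,-0.002],0.0],[0,[0,0,-0.002],0.0],[0,[0,0,-0.002],0.0],[0,[0,0,-0.002],0.0],[0,[0,0,-0.002],0.0]], "grip_force": 50}}

```text
time: 4.75
tool_pos: [433.3, -24.3, 14.5]
tcp_rot: [179.9, -0.1, 100.7]
ft_force: [-0.2, 0.2, 0.6]
finger_gap: -0.1
```

Run:
```python
from h import *
x=sense(); print(x["tool_pos"],x["finger_gap"],x["ft_force"])
s=optics.snapshot("wrist"); cv2.imwrite("pics/w4.png",s["color"])
s=optics.snapshot("top"); cv2.imwrite("pics/t4.png",cv2.resize(s["color"][190:340,230:430],None,fx=4,fy=4))
```

```text
[433.32516331 -24.28529031  14.54532917] -0.08907005392182392 [-0.24744073  0.17224272  0.6298701 ]
```

View pics/w4.png

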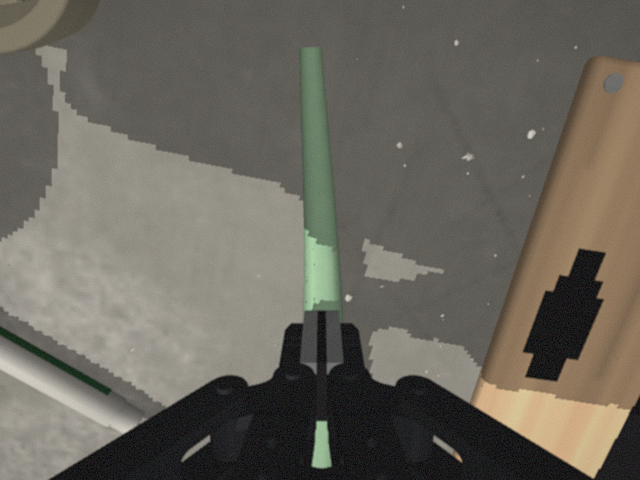

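View pics/t4.png

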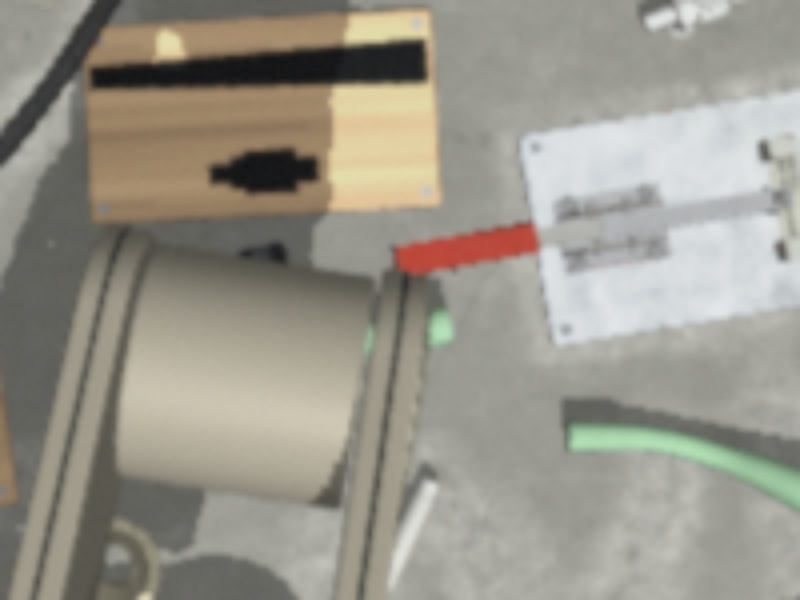

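Run:
```python
from h import *
x=sense(); s=optics.snapshot("wrist")
p=x["tool_pos"]; a=np.radians(x["tcp_rot"][2]); u=np.array([np.cos(a),np.sin(a),0])
for dx in (-11,0,11):
  for z in (0,3.5,15,25): print(dx,z,proj(s,[p[0]+u[0]*dx,p[1]+u[1]*dx,z]).round(0).tolist())
print(r.tip_extent,[k for k in dir(r) if k[0]!='_'])
print(proj(s,toplane(s,[322,48],5)))
```

```text
-11 0 [[321.0, 318.0]]
-11 3.5 [[321.0, 322.0]]
-11 15 [[321.0, 335.0]]
-11 25 [[322.0, 348.0]]
0 0 [[321.0, 297.0]]
0 3.5 [[321.0, 301.0]]
0 15 [[321.0, 313.0]]
0 25 [[322.0, 324.0]]
11 0 [[321.0, 276.0]]
11 3.5 [[321.0, 279.0]]
11 15 [[321.0, 290.0]]
11 25 [[322.0, 300.0]]
11.0 ['PlanningError', 'tip_extent']
[[322.  48.]]
```

Run:
```python
from h import *
x=sense(); s=optics.snapshot("scene"); p=x["tool_pos"]
c=s["color"].copy()
print(proj(s,[[p[0],p[1],z] for z in (0,3.5,14.5,36)]))
cv2.imwrite("pics/s4.png",cv2.resize(c[130:280,220:420],None,fx=4,fy=4,interpolation=cv2.INTER_CUBIC))
```

```text
[[314.31959071 215.40953354]
 [314.30969931 214.2297122 ]
 [314.27844104 210.50130371]
 [314.21658581 203.12336576]]
```

View pics/s4.png

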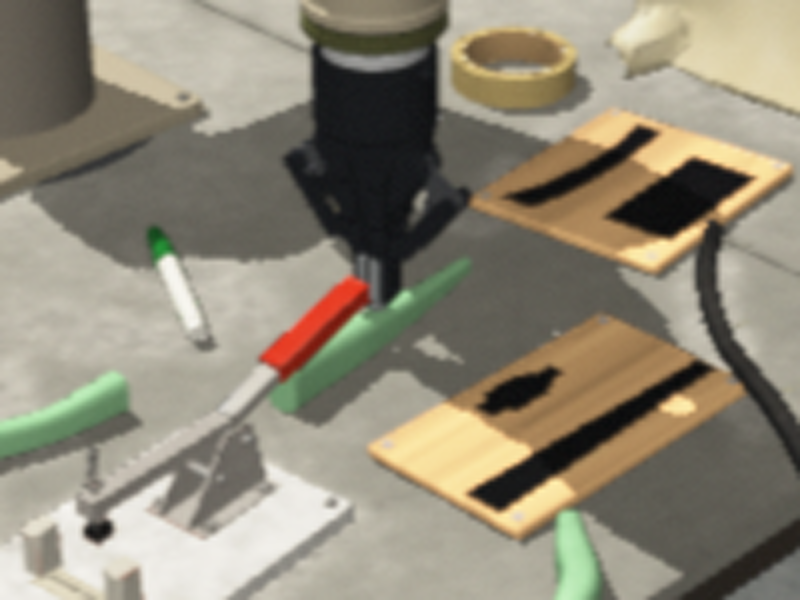

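The camera views agree that the tips are at about z 27, on top of the stem. That is roughly 23 mm higher than TCP minus tip_extent would put them. I'll open and feel my way down in small steps, watching the force.

Emit:
{"name": "apply_moves", "arguments": {"series": [[0.6,[0,0,0.002],0.0],[0.6,[0,0,0.002],0.0],[0.6,[0,0,0.0],0.0],[0.6,[0,0,-0.003],0.0],[0.6,[0,0,-0.004],0.0]]}}

```text
time: 5.58
tool_pos: [433.0, -24.2, 10.1]
tcp_rot: [179.9, -0.1, 100.7]
ft_force: [-0.1, 0.3, -0.7]
finger_gap: 51.0
```

Run:
```python
from h import *
x=sense(); print(x["tool_pos"],x["joint_pos"],x["finger_gap"],x["ft_force"])
```

```text
[432.96852549 -24.24035371  10.0614761 ] [-10.12829751  -6.49746727 122.20671327   0.18055494  64.23703888
 -20.94593309] 51.0179999717799 [-0.05733428  0.26171187 -0.70406708]
```

Emit:
{"name": "apply_moves", "arguments": {"series": [[0.6,[0,0,-0.003],0.0],[0.6,[0,0,-0.005],0.0]]}}

```text
time: 5.82
tool_pos: [432.8, -24.2, 4.7]
tcp_rot: [179.9, -0.1, 100.7]
ft_force: [-0.2, 0.9, 0.3]
finger_gap: 51.3
```

Emit:
{"name": "apply_moves", "arguments": {"series": [[0.6,[0,0,-0.003],0.0],[0.6,[0,0,-0.004],0.0]]}}

```text
time: 6.08
tool_pos: [432.5, -24.2, 0.4]
tcp_rot: [179.9, -0.2, 100.7]
ft_force: [0.4, 0.2, -0.7]
finger_gap: 51.0
```

Run:
```python
from h import *
x=sense(); s=optics.snapshot("scene"); p=x["tool_pos"]; print(p,x["ft_force"])
cv2.imwrite("pics/s5.png",cv2.resize(s["color"][160:250,260:380],None,fx=6,fy=6,interpolation=cv2.INTER_CUBIC))
s=optics.snapshot("wrist"); cv2.imwrite("pics/w5.png",s["color"])
```

```text
[ 4.32530582e+02 -2.41704169e+01  3.97958521e-01] [ 0.35712237  0.20227778 -0.66754534]
```

View pics/s5.png

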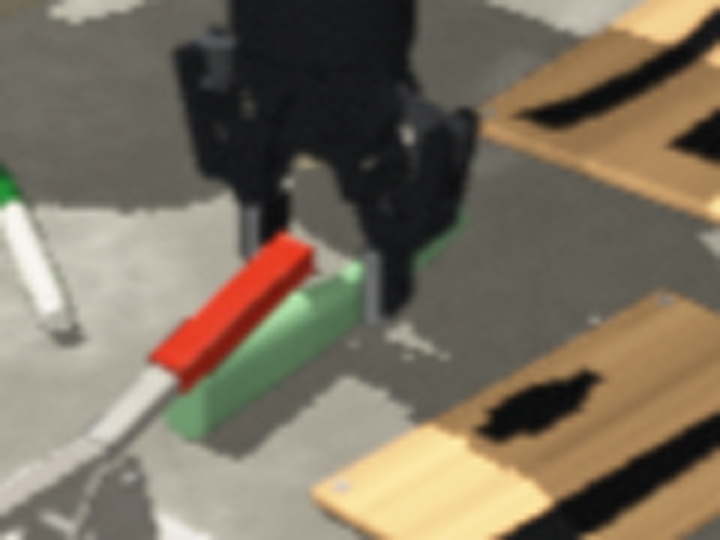

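View pics/w5.png

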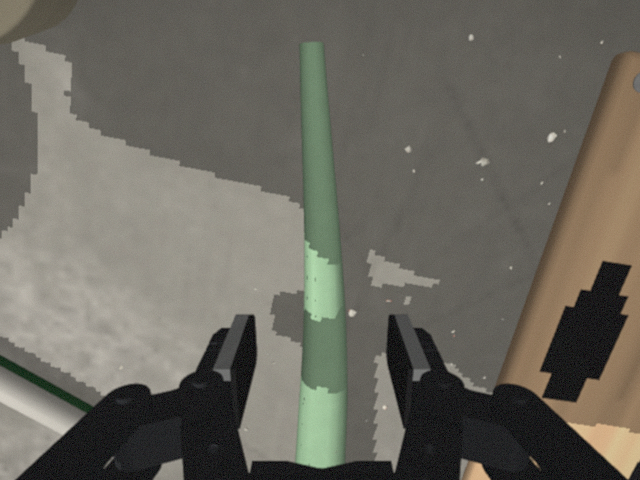

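Emit:
{"name": "apply_moves", "arguments": {"series": [[0.6,[0,0,-0.003],0.0],[0.6,[0,0,-0.005],0.0]]}}

```text
time: 6.42
tool_pos: [432.6, -24.2, -4.6]
tcp_rot: [179.9, -0.1, 100.7]
ft_force: [-0.4, 0.6, -0.8]
finger_gap: 50.9
```

Emit:
{"name": "apply_moves", "arguments": {"series": [[0.6,[0,0,-0.003],0.0],[0.6,[0,0,-0.004],0.0]]}}

```text
time: 6.68
tool_pos: [432.4, -24.1, -8.9]
tcp_rot: [180.0, -0.2, 100.7]
ft_force: [0.2, 0.4, -0.1]
finger_gap: 51.1
```

Run:
```python
from h import *
x=sense(); s=optics.snapshot("scene"); p=x["tool_pos"]; print(p,x["ft_force"])
cv2.imwrite("pics/s6.png",cv2.resize(s["color"][160:250,260:380],None,fx=6,fy=6,interpolation=cv2.INTER_CUBIC))
for z in (0,10,20): print((proj(s,[p[0]+25,p[1]+4.7,z])-[260,160])*6,(proj(s,[p[0]+31,p[1]+4.7-11,z])-[260,160])*6)
```

```text
[432.36858756 -24.13654052  -8.94723084] [ 0.20505833  0.43198247 -0.08505779]
[[374.15437023 350.13551691]] [[365.1987052  365.59777873]]
[[374.16718429 329.76380058]] [[365.17717729 345.14407908]]
[[374.18009656 309.23592591]] [[365.1554832  324.53249997]]
```

View pics/s6.png

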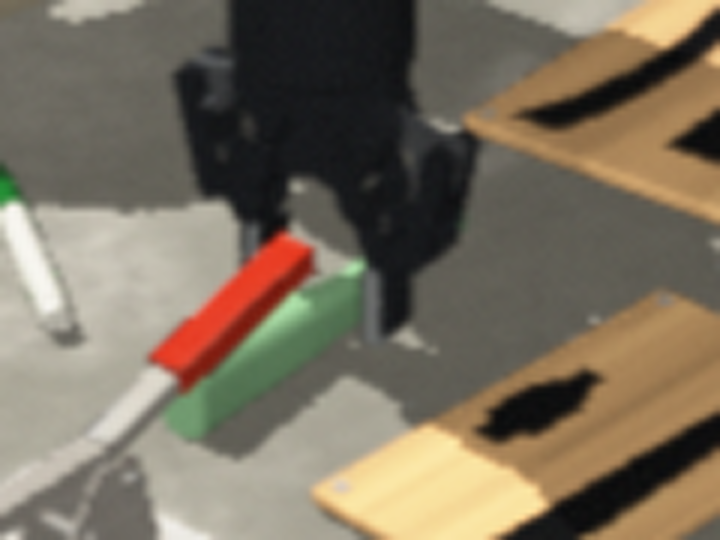

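Emit:
{"name": "apply_moves", "arguments": {"series": [[0.1,[0,0,0],0.0],[0.1,[0,0,0],0.0],[0.0,[0,0,0],0.0],[0,[0,0,0],0.0]]}}

```text
time: 7.22
tool_pos: [432.6, -24.2, -8.7]
tcp_rot: [179.9, -0.1, 100.7]
ft_force: [-1.4, -0.6, 2.9]
finger_gap: 19.0
```

The grip holds at a 19 mm gap. Next I lift clear of the lever.

Emit:
{"name": "apply_moves", "arguments": {"series": [[0,[0,0,0.02],0.0],[0,[0,0,0.06],0.0],[0,[0,0,0.11],0.0],[0,[0,0,0.15],0.0],[0,[0,0,0.16],0.0]]}}

```text
time: 7.85
tool_pos: [434.4, -24.5, 154.3]
tcp_rot: [179.7, -0.0, 100.7]
ft_force: [0.4, -0.3, -1.3]
finger_gap: 19.3
```

Run:
```python
from h import *
x=sense(); print(x["tool_pos"],x["finger_gap"],x["ft_force"])
s=optics.snapshot("wrist"); cv2.imwrite("pics/w6.png",s["color"])
```

```text
[434.39696389 -24.47066429 154.30424915] 19.277523779215233 [ 0.4367112  -0.26866148 -1.33483761]
```

View pics/w6.png

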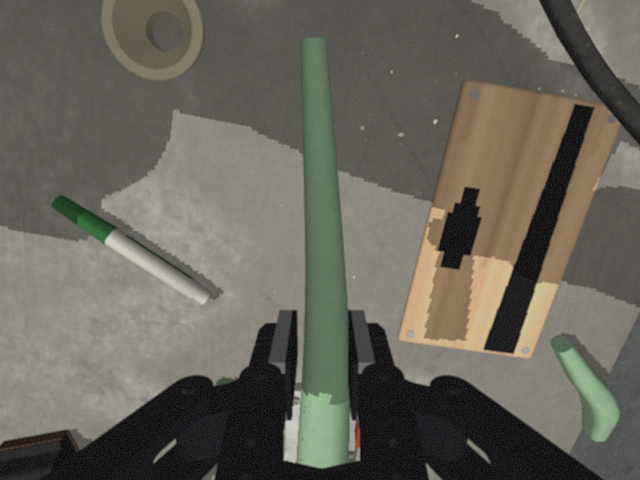

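Emit:
{"name": "apply_moves", "arguments": {"series": [[0,[0.04,0.004,0.0],-0.05],[0,[0.1,0.009,0.0],-0.1],[0,[0.15,0.013,0.0],-0.157],[0,[0.171,0.015,-0.03],-0.157],[0,[0.171,0.015,-0.07],-0.157]]}}

```text
time: 8.52
tool_pos: [606.1, -9.2, 81.4]
tcp_rot: [179.7, -0.1, 91.8]
ft_force: [-0.3, 0.1, -0.8]
finger_gap: 19.5
```

Run:
```python
from h import *
x=sense(); print(x["tool_pos"],x["tcp_rot"],x["finger_gap"],x["ft_force"])
s=optics.snapshot("wrist"); cv2.imwrite("pics/w7.png",s["color"])
```

```text
[606.0979458   -9.18718968  81.39249467] [ 1.79728119e+02 -7.25521054e-02  9.17639981e+01] 19.529985604487642 [-0.33509164  0.1376158  -0.84739999]
```

View pics/w7.png

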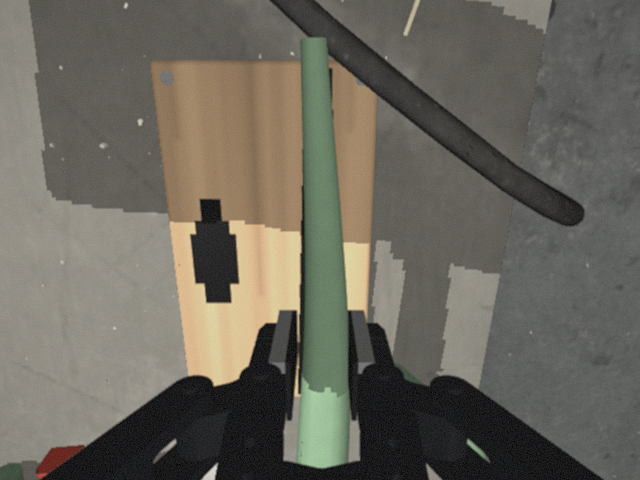

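Emit:
{"name": "apply_moves", "arguments": {"series": [[0,[-0.001,0,-0.03],0],[0,[-0.001,0,-0.055],0],[0,[-0.001,0,-0.07],0],[0,[-0.001,0,-0.074],0],[0,[-0.001,0,-0.074],0]]}}

```text
time: 9.2
tool_pos: [599.7, -8.8, 0.2]
tcp_rot: [-179.7, -0.1, 91.8]
ft_force: [0.2, 0.3, -0.5]
finger_gap: 19.1
```

Run:
```python
from h import *
x=sense(); print(x["tool_pos"],x["tcp_rot"],x["finger_gap"],x["ft_force"])
s=optics.snapshot("wrist"); cv2.imwrite("pics/w8.png",s["color"])
```

```text
[ 5.99685358e+02 -8.83193463e+00  1.96703526e-01] [-1.79664280e+02 -1.48767199e-01  9.17550870e+01] 19.128800907851307 [ 0.18842488  0.30832068 -0.47624793]
```

View pics/w8.png

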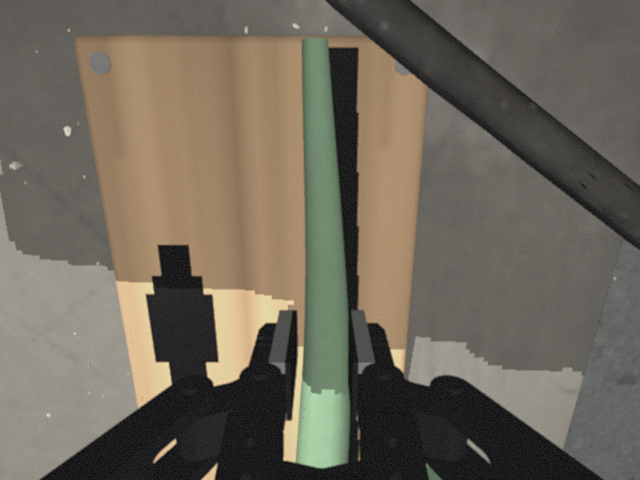

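Emit:
{"name": "apply_moves", "arguments": {"series": [[0,[0.003,0,0.003],0],[0,[0.006,0,0.003],0]]}}

```text
time: 9.5
tool_pos: [606.6, -9.0, 3.8]
tcp_rot: [-179.8, -0.1, 91.8]
ft_force: [-0.6, -0.0, -1.3]
finger_gap: 19.4
```

Run:
```python
from h import *
x=sense(); print(x["tool_pos"],x["tcp_rot"],x["finger_gap"],x["ft_force"])
s=optics.snapshot("wrist"); cv2.imwrite("pics/w9.png",s["color"])
x=sense(); print(x["tool_pos"],x["tcp_rot"],x["finger_gap"],x["ft_force"],x["qd"])
```

```text
[606.56606707  -8.96932648   3.84506639] [-1.79750380e+02 -1.34842058e-01  9.17524576e+01] 19.398042425801187 [-0.61646347 -0.01620337 -1.25115901]
[606.81281012  -8.93193097   3.73850063] [-1.79760172e+02 -1.36319374e-01  9.17520179e+01] 19.491357916649594 [-0.38463875 -0.36887569 -0.25744625] [-0.09811941 -0.15160687  0.58649801  0.01903819 -0.22687727  0.04072464]
```

View pics/w9.png

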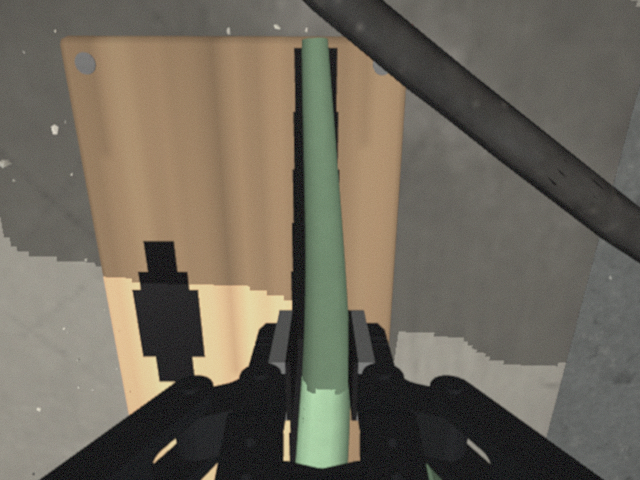

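Emit:
{"name": "apply_moves", "arguments": {"series": [[0,[-0.001,-0.001,-0.0015],0],[0,[-0.0015,-0.0015,-0.003],0],[0,[-0.0015,-0.0015,-0.003],0]]}}

```text
time: 9.93
tool_pos: [604.9, -10.5, 0.4]
tcp_rot: [-179.7, -0.1, 91.7]
ft_force: [0.1, 0.3, -0.4]
finger_gap: 19.1
```

Emit:
{"name": "apply_moves", "arguments": {"series": [[0,[0,0,-0.001],0],[0,[0,0,-0.0015],0]]}}

```text
time: 10.18
tool_pos: [605.1, -10.5, -0.2]
tcp_rot: [-179.7, -0.1, 91.7]
ft_force: [-5.0, 0.6, 10.6]
finger_gap: 19.6
```

Contact at 10 N, so the stem is seated on the board. Releasing.

Emit:
{"name": "apply_moves", "arguments": {"series": [[0.4,[0,0,0.0005],0],[0.5,[0,0,0.001],0],[0.5,[0,0,0.001],0],[0.5,[0,0,0.04],0],[0.5,[0,0,0.09],0]]}}

```text
time: 10.8
tool_pos: [603.5, -10.3, 88.9]
tcp_rot: [-179.5, -0.2, 91.7]
ft_force: [-0.2, -0.3, 0.3]
finger_gap: 42.7
```

Emit:
{"name": "apply_moves", "arguments": {"series": [[0.6,[0,-0.01,0.06],0],[0.6,[0,-0.04,0.11],0],[0.6,[0,-0.07,0.16],0],[0.6,[0,-0.085,0.2],0],[0.6,[0,-0.085,0.2],0]]}}

```text
time: 11.42
tool_pos: [605.3, -97.1, 293.8]
tcp_rot: [-179.9, -0.0, 91.6]
ft_force: [0.8, -0.1, 1.1]
finger_gap: 51.2
```

```bash
cat > chk.py <<'E'
from h import *
np.set_printoptions(precision=1,suppress=True)
E
python3 - <<'E'
from h import *
import pickle
s=optics.snapshot("wrist"); pickle.dump(dict(s),open("w10.pkl","wb"));cv2.imwrite("pics/w10.png",s["color"])
t=optics.snapshot("top"); pickle.dump(dict(t),open("t10.pkl","wb"));cv2.imwrite("pics/t10.png",cv2.resize(t["color"][180:280,240:440],None,fx=4,fy=4,interpolation=cv2.INTER_CUBIC))
x=sense(); print(x["tool_pos"],x["qd"])
E
```

```text
[603.46557391 -95.41704572 288.66859475] [ 0.62885876  1.18461999  2.31314286  0.03344488 -0.13128999  0.03765824]
```

View pics/w10.png

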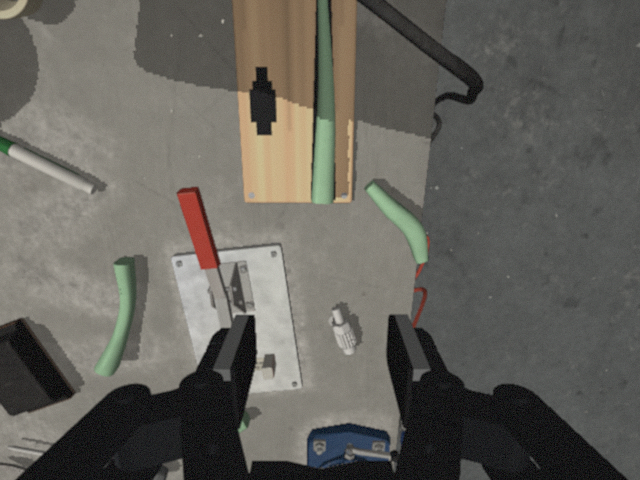

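View pics/t10.png

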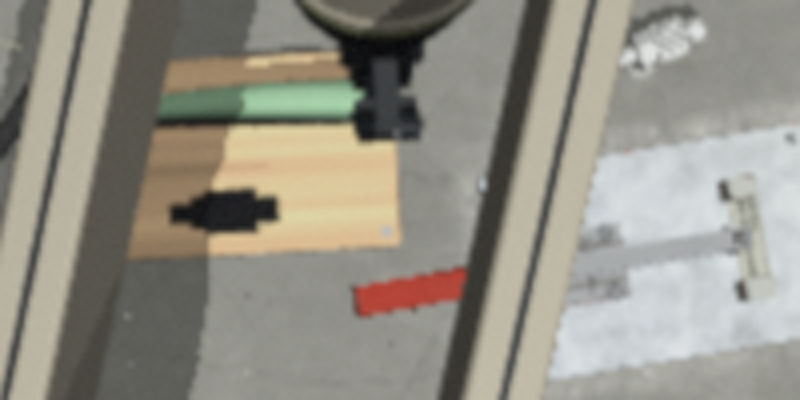

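Emit:
{"name": "apply_moves", "arguments": {"series": [[0.6,[0,0.035,0.03],0],[0.6,[0,0.035,0.03],0],[0.6,[0,0.035,0.03],0]]}}

```text
time: 11.9
tool_pos: [603.0, -60.0, 316.7]
tcp_rot: [-179.4, -0.2, 91.8]
ft_force: [-0.2, -0.4, -0.7]
finger_gap: 51.4
```

Run:
```python
from h import *
import pickle
np.set_printoptions(precision=1,suppress=True)
s=optics.snapshot("wrist"); pickle.dump(dict(s),open("w11.pkl","wb"));
x=sense(); print(x["tool_pos"],x["qd"]); K,R,t=cam(s); print(-R.T@t)
c=s["color"]; cv2.imwrite("pics/w11.png",cv2.resize(c[0:240,200:520],None,fx=2.5,fy=2.5,interpolation=cv2.INTER_CUBIC))
```

```text
[602.8 -60.4 316.4] [-0.5  0.1 -0.   0.   0.1  0. ]
[602.3  23.6 473.8]
```

View pics/w11.png

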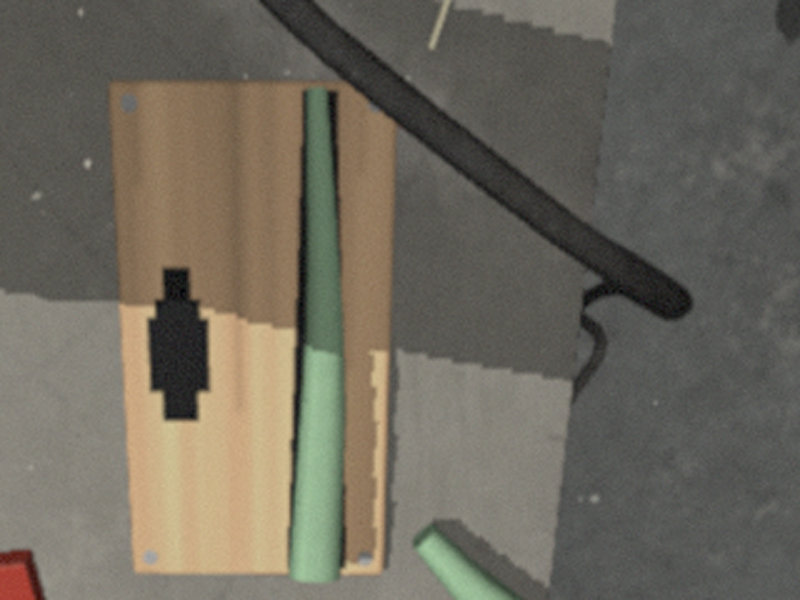

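Run:
```python
from h import *
import pickle
np.set_printoptions(precision=1,suppress=True)
s=pickle.load(open("w11.pkl","rb"))
c=s["color"].astype(int); g=c[:,:,1]-c[:,:,2]>14; p=comp(g,300,20,345,238); print(p.min(0),p.max(0))
thick=p[p[:,1]>=p[:,1].max()-1].mean(0)+[0,1]; thin=p[p[:,1]<=p[:,1].min()+1].mean(0)-[0,1]
for z in (30,43): print("thick",toplane(s,thick,z))
for z in (9,15,21,25): print("thin",toplane(s,thin,z))
d=toplane(s,[200+320/2.5,91/2.5],9);print("outline thin end",d)
bc=np.array([[110,82],[397,90],[382,574],[134,573]])/2.5+[200,0]
b=toplane(s,bc,9); print(b,b.mean(0))
w=toplane(s,p,20)[:,:2]; m=midline(w,91.6); print(m[:3])
dk=c.max(2)<50; pc=comp(dk,255,105,287,170); print("coupo",midline(toplane(s,pc,9)[:,:2],91)[:3])
```

```text
[316  35] [336 232]
thick [[ 605.7 -110.6   30. ]]
thick [[ 605.6 -106.7   43. ]]
thin [[600.   94.5   9. ]]
thin [[600.1  93.6  15. ]]
thin [[600.1  92.7  21. ]]
thin [[600.1  92.1  25. ]]
outline thin end [[601.5  93.1   9. ]]
[[ 515.3   94.     9. ]
 [ 633.1   94.4    9. ]
 [ 638.5 -112.3    9. ]
 [ 520.2 -115.9    9. ]] [576.8 -10.    9. ]
(array([604.7, -10.2]), np.float64(91.33021379931132), np.float64(205.93295716300577))
coupo (array([541.9,  -9.4]), np.float64(91.20910533869535), np.float64(62.32894466543005))
```

The stem lies on its outline within about 2 mm, and its angle matches. Next is the coupler.

Emit:
{"name": "apply_moves", "arguments": {"series": [[0.7,[0.012,-0.055,0.0],0.1],[0.7,[0.025,-0.115,-0.02],0.2],[0.7,[0.04,-0.175,-0.04],0.325],[0.7,[0.05,-0.235,-0.05],0.325],[0.7,[0.059,-0.285,-0.06],0.325]]}}

```text
time: 12.58
tool_pos: [660.7, -348.0, 253.5]
tcp_rot: [-179.2, -0.3, 110.3]
ft_force: [0.8, -0.3, 0.1]
finger_gap: 59.8
```

Emit:
{"name": "apply_moves", "arguments": {"series": [[0.7,[0,0,0],0]]}}

```text
time: 12.7
tool_pos: [658.1, -352.4, 247.3]
tcp_rot: [-178.9, -0.6, 110.0]
ft_force: [-0.0, 1.1, 0.6]
finger_gap: 59.9
```

Run:
```python
from h import *
import pickle
s=optics.snapshot("wrist"); pickle.dump(dict(s),open("w12.pkl","wb"));
x=sense(); print(x["tool_pos"],x["tcp_rot"],x["qd"]); K,R,t=cam(s); print(-R.T@t)
cv2.imwrite("pics/w12.png",s["color"])
for m in spotter.masks_of(s,"coupler")[:2]:
    w=toplane(s,np.argwhere(m["mask"])[:,::-1],10)[:,:2].astype(np.float32); print(m["p"],len(w),cv2.minAreaRect(w),w.mean(0)); print(midline(w.astype(float),110.4))
```

```text
[ 658.54494765 -350.52388854  248.33672204] [-178.96117222   -0.61743506  110.07284921] [ 2.68910615 -3.14298102  0.92012499  0.74743735  0.50052824  0.78045752]
[ 632.85012155 -274.01292246  405.09336055]
0.69 1424 ((636.1676635742188, -271.38043212890625), (24.287607192993164, 62.783973693847656), 20.044498443603516) [ 637.12854 -273.52582]
(array([ 636.35899529, -271.30268858]), np.float64(109.51159480788094), np.float64(62.819996540184945), array([[-504.00313477, -501.11285203,   16.02231223],
       [-496.7827933 , -502.02308213,   23.36611596],
       [-489.87231728, -501.55986607,   24.2703707 ],
       [-482.83608106, -502.00860811,   23.19706456],
       [-475.87807892, -501.52646716,   22.14481215],
       [-468.87776817, -501.9704421 ,   21.09591479],
       [-462.3146565 , -502.41242098,   18.23150931],
       [-455.16355547, -501.94182286,    9.9695444 ],
       [-448.14446534, -502.37455981,   10.81258064]]))
0.64 2256 ((351.9631652832031, -299.71466064453125), (77.30167388916016, 30.556861877441406), 68.12523651123047) [ 353.96024 -302.08575]
(array([ 353.4093355 , -305.70333114]), np.float64(76.11453546951904), np.float64(51.318039222633786), array([[-432.20484502, -210.37966437,   20.73992101],
       [-426.99086284, -213.87528555,   26.00713212],
       [-421.1729413 , -217.10628135,   29.47581705],
       [-415.31668166, -220.75269092,   33.80523659],
       [-409.56450907, -223.46971558,   36.30536931],
       [-403.99545334, -226.70631295,   39.46103112],
       [-398.39070383, -229.89364074,   42.96345073],
       [-392.67191353, -236.4990513 ,   40.93426676],
       [-386.89899807, -243.65756224,   36.26821076]]))
```

View pics/w12.png

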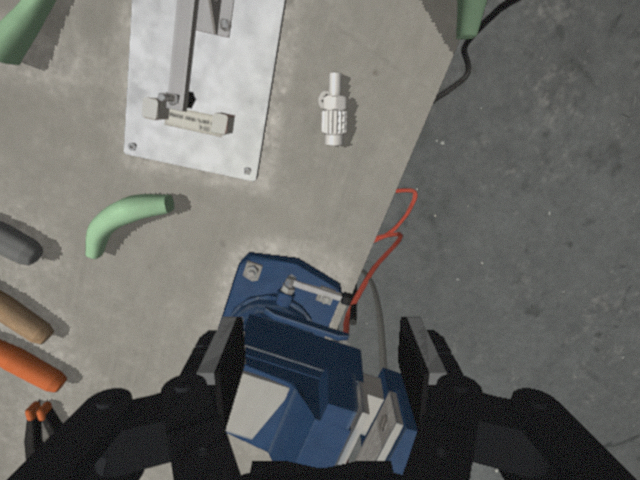

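Emit:
{"name": "apply_moves", "arguments": {"series": [[0.55,[-0.015,0.05,-0.02],-0.013],[0.55,[-0.0227,0.078,-0.06],-0.013],[0.55,[-0.0227,0.078,-0.12],-0.013],[0.55,[-0.0227,0.078,-0.17],-0.013],[0.55,[-0.0227,0.078,-0.2],-0.013]]}}

```text
time: 13.42
tool_pos: [635.1, -268.2, 47.2]
tcp_rot: [-178.9, -0.7, 109.5]
ft_force: [0.4, -0.3, -0.1]
finger_gap: 47.0
```

Emit:
{"name": "apply_moves", "arguments": {"series": [[0.55,[0,0,-0.01],0],[0.55,[0,0,-0.02],0]]}}

```text
time: 13.68
tool_pos: [635.8, -267.5, 28.1]
tcp_rot: [-179.0, -0.6, 109.6]
ft_force: [0.1, -0.2, 0.2]
finger_gap: 47.1
```

Run:
```python
from h import *
s=optics.snapshot("wrist"); cv2.imwrite("pics/w13.png",s["color"])
x=sense(); print(x["tool_pos"],x["tcp_rot"],x["ft_force"])
```

```text
[ 635.29973857 -267.56625576   26.94369468] [-178.95046788   -0.68448313  109.58882509] [-0.71502733  0.13199138 -0.91472501]
```

View pics/w13.png

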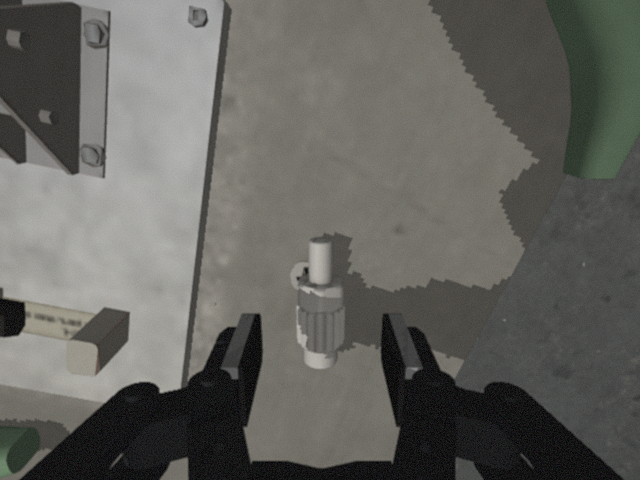

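Emit:
{"name": "apply_moves", "arguments": {"series": [[0.55,[0.0005,-0.0045,-0.012],0],[0.55,[0.0005,-0.0045,-0.022],0],[0.55,[0.0005,-0.0045,-0.028],0],[0.55,[0.0005,-0.0045,-0.03],0]]}}

```text
time: 14.22
tool_pos: [635.4, -272.0, -3.8]
tcp_rot: [-178.9, -0.7, 109.6]
ft_force: [-0.4, -0.7, -0.0]
finger_gap: 46.9
```

Run:
```python
from h import *
s=optics.snapshot("wrist"); cv2.imwrite("pics/w14.png",s["color"])
x=sense(); print(x["tool_pos"],x["tcp_rot"],x["ft_force"])
```

```text
[ 635.54388915 -271.98194303   -3.6866216 ] [-178.9259202    -0.71285506  109.58138389] [-0.13097033  0.0262976  -0.1092002 ]
```

View pics/w14.png

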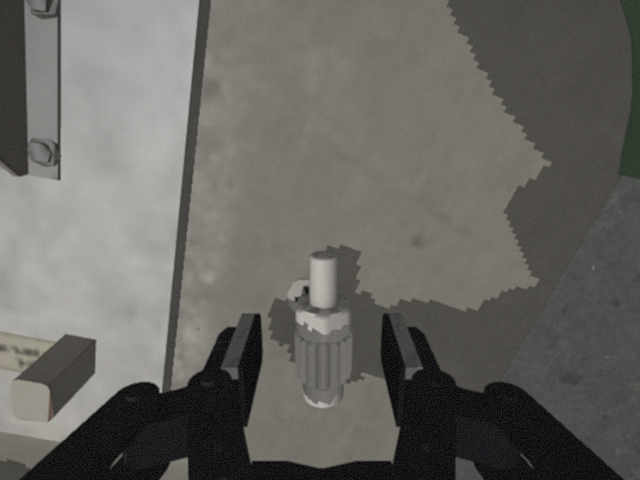

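Good alignment. Down 6 mm more, then close.

Emit:
{"name": "apply_moves", "arguments": {"series": [[0.55,[0,0,-0.004],0],[0.4,[0,0,-0.006],0],[0.0,[0,0,-0.006],0],[0,[0,0,-0.006],0],[0,[0,0,-0.006],0]]}}

```text
time: 14.9
tool_pos: [635.5, -272.0, -9.7]
tcp_rot: [-178.9, -0.7, 109.6]
ft_force: [0.7, -0.1, -0.6]
finger_gap: 22.2
```

Emit:
{"name": "apply_moves", "arguments": {"series": [[0,[0,0,0],0],[0,[0,0,0],0]]}}

```text
time: 15.15
tool_pos: [635.4, -272.0, -9.8]
tcp_rot: [-178.9, -0.7, 109.6]
ft_force: [0.7, -0.7, -0.3]
finger_gap: 21.6
```

Run:
```python
from h import *
s=optics.snapshot("wrist"); cv2.imwrite("pics/w15.png",s["color"])
x=sense(); print(x["tool_pos"],x["tcp_rot"],x["ft_force"])
```

```text
[ 635.41440076 -271.92389234   -9.78891484] [-178.9151308    -0.72444958  109.580052  ] [ 0.42257875 -0.83742815 -0.90621996]
```

View pics/w15.png

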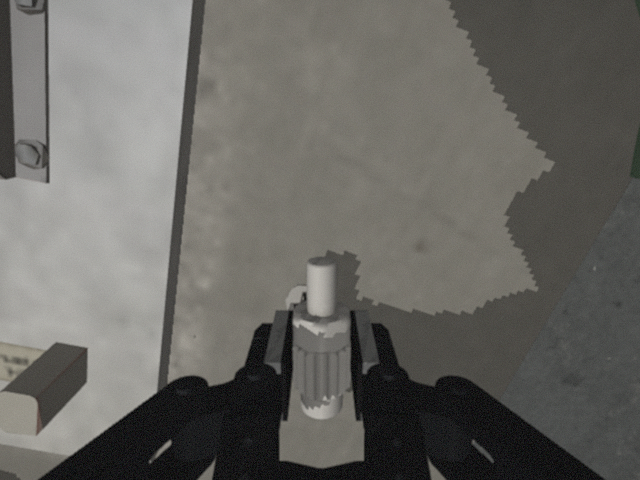

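Emit:
{"name": "apply_moves", "arguments": {"series": [[0,[0,0,0.03],0],[0,[0,0,0.09],0],[0,[0,0.01,0.14],0],[0,[-0.01,0.05,0.15],-0.08],[0,[-0.03,0.11,0.15],-0.17]]}}

```text
time: 15.82
tool_pos: [606.9, -163.2, 142.7]
tcp_rot: [-179.2, -0.6, 99.6]
ft_force: [0.0, 0.1, -0.1]
finger_gap: 22.2
```

Run:
```python
from h import *
x=sense(); print(x["tool_pos"],x["tcp_rot"],x["finger_gap"])
print(np.array([541.7,-10.8])-x["tool_pos"][:2], np.radians(91.4-x["tcp_rot"][2]))
```

```text
[ 606.92984256 -163.22590537  142.74569475] [-179.15651873   -0.58079882   99.56252701] 22.202422852710487
[-65.22984256 152.42590537] -0.14246297164270355
```

Emit:
{"name": "apply_moves", "arguments": {"series": [[0,[-0.025,0.055,0],-0.08],[0,[-0.045,0.105,0],-0.142],[0,[-0.065,0.152,-0.01],-0.142],[0,[-0.065,0.152,-0.05],-0.142],[0,[-0.065,0.152,-0.08],-0.142]]}}

```text
time: 16.45
tool_pos: [541.5, -10.3, 61.9]
tcp_rot: [-179.2, -0.6, 91.5]
ft_force: [0.2, -0.1, -0.7]
finger_gap: 22.1
```

Emit:
{"name": "apply_moves", "arguments": {"series": [[0,[0,0,0],0]]}}

```text
time: 16.58
tool_pos: [539.0, -9.8, 59.4]
tcp_rot: [-178.9, -0.6, 91.5]
ft_force: [-0.3, 0.5, -0.9]
finger_gap: 22.4
```

Run:
```python
from h import *
s=optics.snapshot("wrist"); cv2.imwrite("pics/w16.png",s["color"])
x=sense(); print(x["tool_pos"],x["tcp_rot"],x["finger_gap"])
```

```text
[540.4685231  -10.01717614  61.19104631] [-179.04161006   -0.597639     91.5302064 ] 22.377481518564675
```

View pics/w16.png

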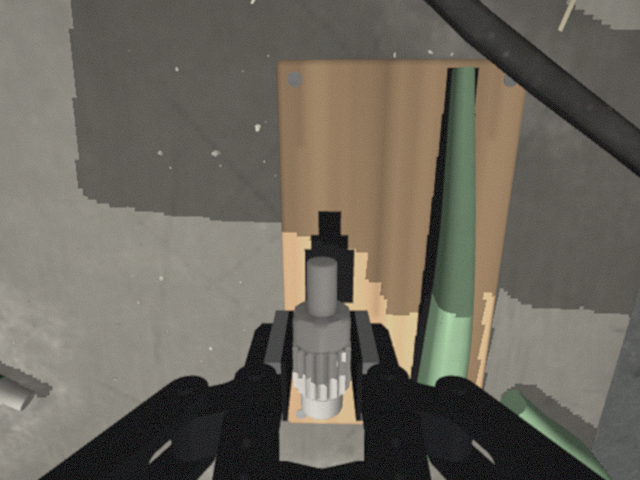

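Run:
```python
from h import *
s=optics.snapshot("wrist"); x=sense(); print(x["tool_pos"],x["tcp_rot"])
c=s["color"].astype(int); d=c.max(2)<48
for v in (215,222,230,240,245): 
    u=np.where(d[v,295:365])[0]+295; print(v,u.min(),u.max(),toplane(s,[(u.min()+u.max())/2,v],9).round(1))
top=[np.where(d[200:230,u])[0].min()+200 for u in (325,330,335)]; print(top, toplane(s,[330,np.mean(top)-.5],9))
```

```text
[541.73217819 -10.30059009  62.58278943] [-179.18845673   -0.57504057   91.51997706]
215 317 336 [[541.5  20.2   9. ]]
222 317 336 [[541.6  16.4   9. ]]
230 317 336 [[541.8  12.    9. ]]
240 310 343 [[541.9   6.3   9. ]]
245 310 343 [[542.    3.5   9. ]]
[np.int64(211), np.int64(211), np.int64(211)] [[543.2848007   22.73012681   9.        ]]
```

Emit:
{"name": "apply_moves", "arguments": {"series": [[0,[0.0005,0,-0.02],0],[0,[0.0005,0,-0.04],0],[0,[0.0005,0,-0.055],0],[0,[0.0005,0,-0.058],0],[0,[0.0005,0,-0.058],0]]}}

```text
time: 17.3
tool_pos: [542.4, -10.4, 4.7]
tcp_rot: [-179.2, -0.6, 91.5]
ft_force: [0.4, -0.7, -0.2]
finger_gap: 21.8
```

Emit:
{"name": "apply_moves", "arguments": {"series": [[0,[0,0,0],0]]}}

```text
time: 17.42
tool_pos: [543.2, -10.4, 5.6]
tcp_rot: [-179.3, -0.6, 91.5]
ft_force: [0.0, 0.5, 0.7]
finger_gap: 21.6
```

Emit:
{"name": "apply_moves", "arguments": {"series": [[0,[-0.0007,0,-0.003],0],[0,[-0.0007,0,-0.005],0],[0,[-0.0007,0,-0.0055],0]]}}

```text
time: 17.8
tool_pos: [542.4, -10.5, -0.1]
tcp_rot: [-179.3, -0.6, 91.5]
ft_force: [-0.1, -0.4, -2.0]
finger_gap: 22.0
```

Emit:
{"name": "apply_moves", "arguments": {"series": [[0,[0,0,-0.001],0],[0,[0,0,-0.0015],0]]}}

```text
time: 18.05
tool_pos: [542.5, -10.5, -1.0]
tcp_rot: [-179.3, -0.6, 91.5]
ft_force: [-4.2, -0.5, 9.3]
finger_gap: 22.2
```

Emit:
{"name": "apply_moves", "arguments": {"series": [[0.4,[0,0,0.0005],0],[0.45,[0,0,0.001],0],[0.45,[0,0,0.001],0],[0.45,[0,0,0.03],0],[0.45,[0,0,0.09],0]]}}

```text
time: 18.68
tool_pos: [539.5, -10.2, 86.7]
tcp_rot: [-178.9, -0.6, 91.5]
ft_force: [0.3, -0.0, 0.1]
finger_gap: 38.3
```

Emit:
{"name": "apply_moves", "arguments": {"series": [[0.7,[0,-0.03,0.05],0],[0.7,[0,-0.055,0.1],0],[0.7,[0,-0.065,0.15],0],[0.7,[0,-0.065,0.15],0],[0.7,[0,-0.065,0.15],0]]}}

```text
time: 19.3
tool_pos: [539.4, -75.1, 236.3]
tcp_rot: [-178.9, -0.6, 91.5]
ft_force: [-0.8, -0.2, -0.3]
finger_gap: 59.8
```

Run:
```python
from h import *
import pickle
s=optics.snapshot("wrist"); pickle.dump(dict(s),open("w17.pkl","wb"));
x=sense(); print(x["tool_pos"],x["tcp_rot"],x["qd"]); K,R,t=cam(s); print(-R.T@t)
c=s["color"]; cv2.imwrite("pics/w17.png",cv2.resize(c[0:240,200:520],None,fx=2.5,fy=2.5,interpolation=cv2.INTER_CUBIC))
```

```text
[538.87573323 -74.82565557 235.25926862] [-178.7537683    -0.65537869   91.51556063] [ 0.19065445  0.63115436  0.85839895 -0.1074323   0.02193129 -0.09436811]
[540.54767194   7.2911202  394.06986764]
```

View pics/w17.png

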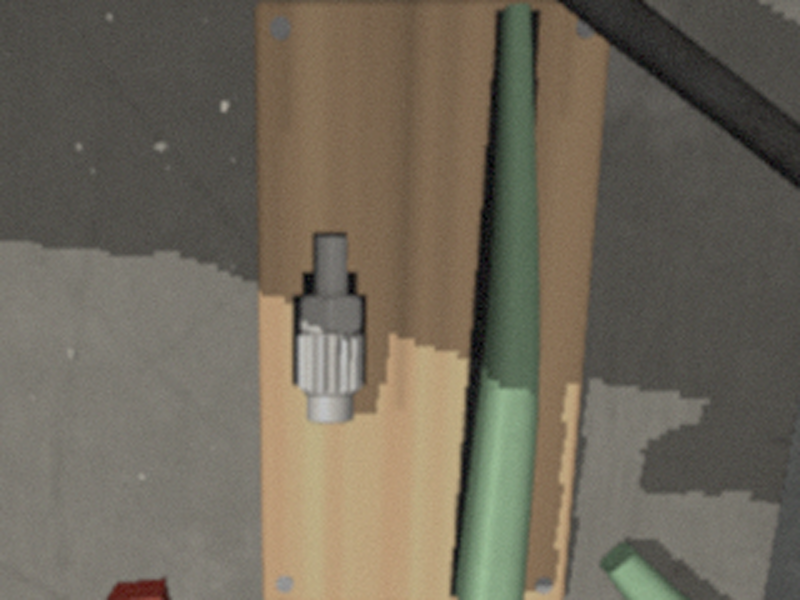

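Run:
```python
from h import *
s=optics.snapshot("top"); cv2.imwrite("pics/t17.png",cv2.resize(s["color"][150:300,250:450],None,fx=4,fy=4,interpolation=cv2.INTER_CUBIC)); print(proj(s,[635,-272,0]))
s=optics.snapshot("wrist");c=s["color"]; cv2.imwrite("pics/w18.png",c); print(proj(s,[635,-272,0]))
```

```text
[[401.10910263 191.96840296]]
[[406.78907711 374.62898596]]
```

View pics/t17.png

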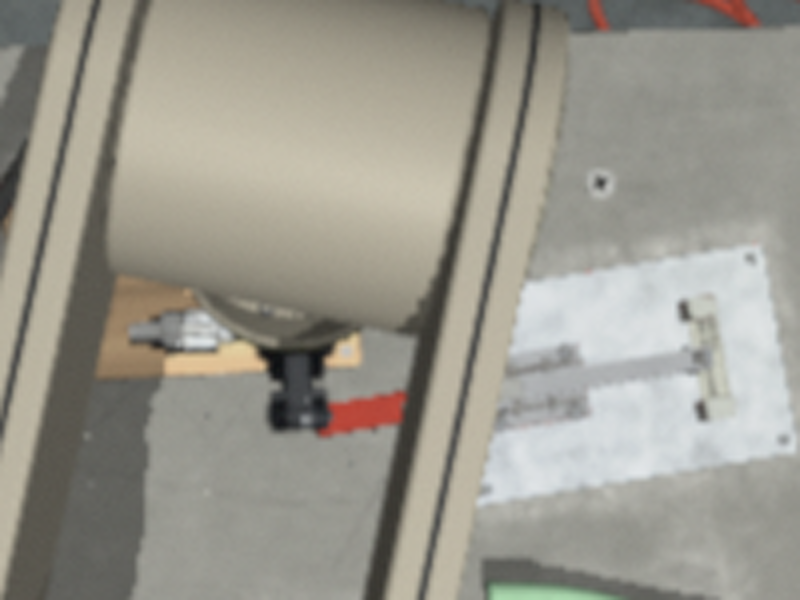

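View pics/w18.png

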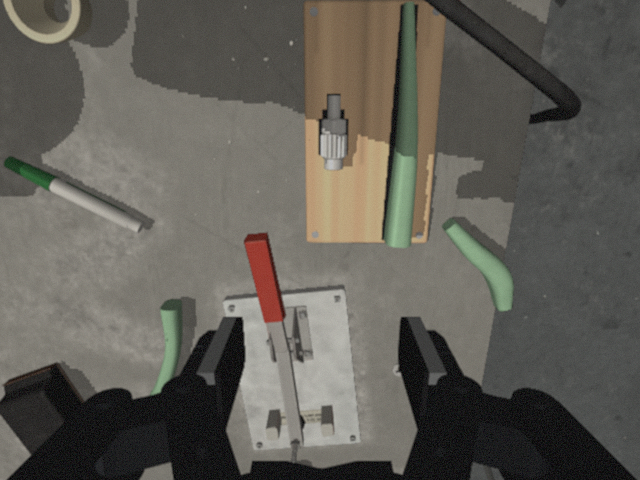

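Both stem-kit items are placed. The "knob" next to the coupler turned out to be a hole in the bench. Next is the handle.

Emit:
{"name": "apply_moves", "arguments": {"series": [[0.75,[-0.04,-0.045,0.01],-0.06],[0.75,[-0.075,-0.095,0.015],-0.12],[0.75,[-0.11,-0.145,0.015],-0.18],[0.75,[-0.14,-0.195,0.015],-0.24],[0.75,[-0.175,-0.24,0.015],-0.305]]}}

```text
time: 20.08
tool_pos: [362.1, -315.4, 248.4]
tcp_rot: [-178.6, -0.7, 74.0]
ft_force: [0.6, -0.1, 0.9]
finger_gap: 63.7
```

Emit:
{"name": "apply_moves", "arguments": {"series": [[0.75,[-0.015,-0.015,0],0],[0.75,[-0.02,-0.02,0],0],[0.75,[-0.02,-0.02,0],0]]}}

```text
time: 20.45
tool_pos: [342.2, -334.8, 247.7]
tcp_rot: [-178.5, -0.8, 74.0]
ft_force: [-0.7, -0.3, 0.4]
finger_gap: 63.9
```

Run:
```python
from h import *
import pickle
np.set_printoptions(precision=1,suppress=True)
s=optics.snapshot("wrist"); pickle.dump(dict(s),open("w19.pkl","wb"));
x=sense(); print(x["tool_pos"],x["tcp_rot"],x["qd"]); K,R,t=cam(s); print(-R.T@t)
c=s["color"].astype(int); cv2.imwrite("pics/w19.png",s["color"])
g=(c[:,:,1]-c[:,:,2]>18).astype(np.uint8); n,l,st,_=cv2.connectedComponentsWithStats(g)
for i in range(1,n):
    if st[i,4]>300:
        for z in (10,20):
            w=toplane(s,np.argwhere(l==i)[:,::-1],z)[:,:2].astype(np.float32); print(st[i],cv2.minAreaRect(w),midline(w.astype(float),73.9)[:3])
```

```text
[ 342.6 -334.6  247.9] [-178.6   -0.8   74. ] [ 0.8 -0.3 -0.2  0.  -0.  -0. ]
[ 368.9 -257.2  405.7]
[ 313   24   30  175 2932] ((364.0774230957031, -259.4866027832031), (153.0043487548828, 25.998043060302734), 74.36273193359375) (array([ 366.4, -260.2]), np.float64(74.62067709465181), np.float64(152.97033238261952))
[ 313   24   30  175 2932] ((364.1997985839844, -259.4292297363281), (149.13763427734375, 25.34101676940918), 74.36273193359375) (array([ 366.5, -260.1]), np.float64(74.6206797150311), np.float64(149.10450141968118))
[ 455  223   67   92 1902] ((475.888916015625, -446.5731201171875), (108.48163604736328, 31.75623321533203), 49.709896087646484) (array([ 474.7, -448.8]), np.float64(50.562615969137525), np.float64(101.29827011798156))
[ 455  223   67   92 1902] ((473.18560791015625, -441.7876892089844), (105.74011993408203, 30.95368003845215), 49.70989227294922) (array([ 472.1, -443.9]), np.float64(50.562622806702564), np.float64(98.73828002469116))
```

View pics/w19.png

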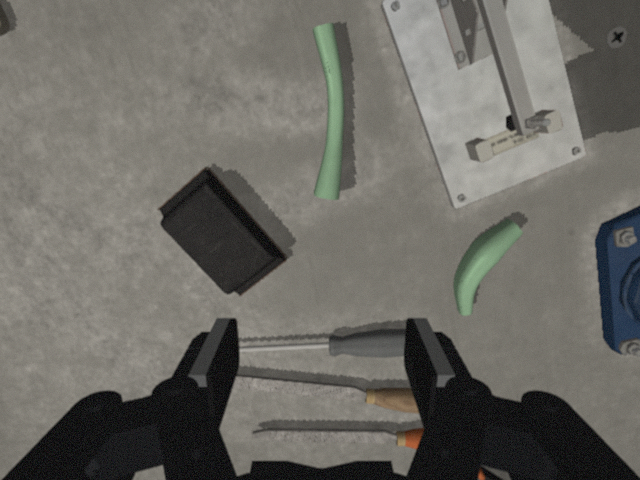

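Emit:
{"name": "apply_moves", "arguments": {"series": [[0.65,[0.015,0.05,-0.02],0.005],[0.65,[0.0216,0.0752,-0.06],0.005],[0.65,[0.0216,0.0752,-0.12],0.005],[0.65,[0.0216,0.0752,-0.18],0.005],[0.65,[0.0216,0.0752,-0.21],0.005]]}}

```text
time: 21.12
tool_pos: [363.2, -256.3, 34.3]
tcp_rot: [-178.3, -0.9, 74.4]
ft_force: [0.4, -0.1, 0.4]
finger_gap: 55.6
```

Emit:
{"name": "apply_moves", "arguments": {"series": [[0.65,[0,0,-0.005],0],[0.65,[0,0,-0.01],0]]}}

```text
time: 21.38
tool_pos: [364.1, -256.0, 25.0]
tcp_rot: [-178.4, -0.9, 74.5]
ft_force: [0.3, 0.5, -0.1]
finger_gap: 55.6
```

Run:
```python
from h import *
s=optics.snapshot("wrist"); cv2.imwrite("pics/w20.png",s["color"])
x=sense(); print(x["tool_pos"],x["tcp_rot"],x["ft_force"])
```

```text
[ 364.11573751 -256.33302813   24.9099893 ] [-178.41002735   -0.87614103   74.50179265] [ 0.0583996  -0.19236602 -0.47668997]
```

View pics/w20.png

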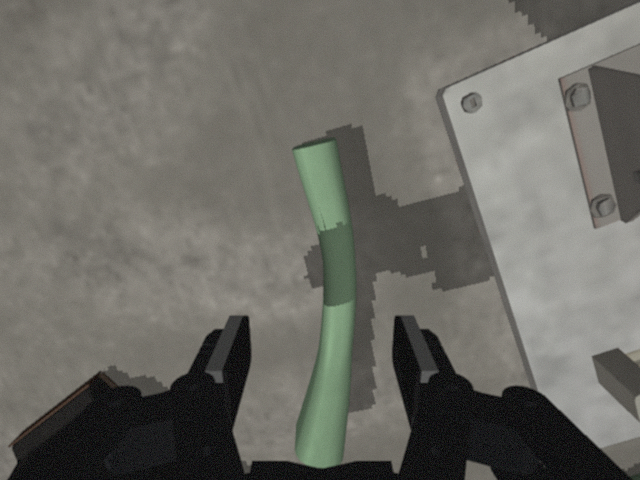

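Emit:
{"name": "apply_moves", "arguments": {"series": [[0.65,[0,-0.003,-0.012],0],[0.65,[0,-0.003,-0.024],0],[0.65,[0,-0.003,-0.032],0],[0.65,[0,-0.003,-0.036],0],[0.65,[0,-0.003,-0.036],0]]}}

```text
time: 22.05
tool_pos: [363.8, -259.1, -11.5]
tcp_rot: [-178.4, -0.9, 74.5]
ft_force: [0.3, 0.0, -0.3]
finger_gap: 55.3
```

Emit:
{"name": "apply_moves", "arguments": {"series": [[0.3,[0,0,0],0],[0,[0,0,0],0],[0,[0,0,0],0],[0,[0,0,0],0],[0,[0,0,0],0]]}}

```text
time: 22.68
tool_pos: [364.2, -259.5, -10.9]
tcp_rot: [-178.4, -0.9, 74.5]
ft_force: [-0.5, 0.2, 5.0]
finger_gap: 26.9
```

Run:
```python
from h import *
s=optics.snapshot("wrist"); cv2.imwrite("pics/w21.png",s["color"])
x=sense(); print(x["tool_pos"],x["tcp_rot"],x["ft_force"])
```

```text
[ 364.24460291 -259.52514742  -10.91224102] [-178.41986162   -0.87063567   74.49533553] [-0.30316867 -0.73879578  4.31919611]
```

View pics/w21.png

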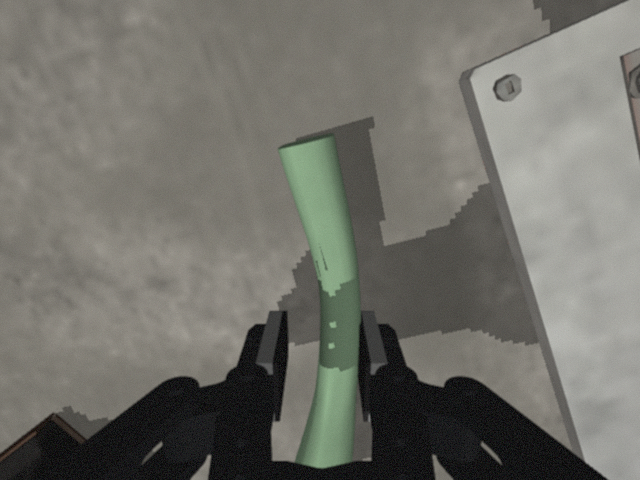

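Emit:
{"name": "apply_moves", "arguments": {"series": [[0,[0,0,0.02],0],[0,[0,0,0.07],0],[0,[0.0,0.0,0.13],0],[0,[0.01,0.03,0.18],0.05],[0,[0.02,0.08,0.21],0.11]]}}

```text
time: 23.35
tool_pos: [385.1, -179.9, 202.0]
tcp_rot: [-178.6, -0.8, 80.8]
ft_force: [1.6, 0.6, -0.9]
finger_gap: 26.9
```

Run:
```python
from h import *
s=optics.snapshot("wrist"); cv2.imwrite("pics/w22.png",s["color"])
x=sense(); print(x["tool_pos"],x["tcp_rot"],x["ft_force"],x["finger_gap"],x["joint_pos"])
```

```text
[ 387.27628855 -174.92081843  205.378574  ] [-178.83075636   -0.92534459   81.12638105] [4.3453318  2.92493278 2.96873679] 26.61247901051213 [-31.58875121 -18.90683839 111.11071445   0.40192414  89.23203777
 -22.73499789]
```

View pics/w22.png

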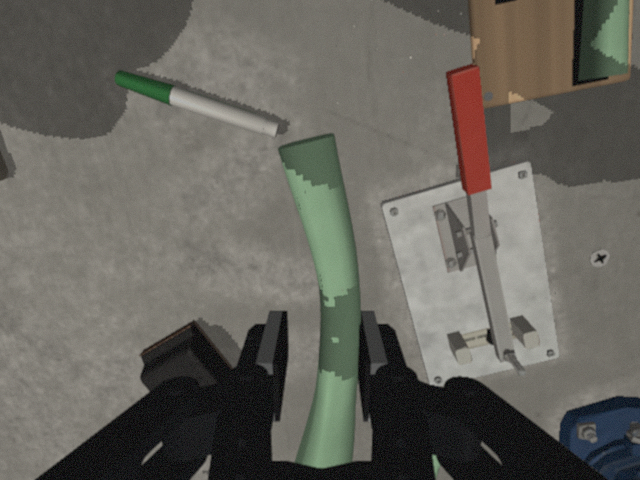

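Emit:
{"name": "apply_moves", "arguments": {"series": [[0,[0.02,0.055,0],0.05],[0,[0.03,0.11,0],0.1],[0,[0.035,0.165,0],0.15],[0,[0.03,0.22,0],0.2],[0,[0.02,0.27,0],0.2]]}}

```text
time: 24.02
tool_pos: [406.7, 97.0, 204.9]
tcp_rot: [-178.8, -0.9, 92.7]
ft_force: [0.7, 0.1, -0.3]
finger_gap: 26.9
```

Emit:
{"name": "apply_moves", "arguments": {"series": [[0,[0,0.01,0],0],[0,[0,0.01,0],0],[0,[0,0.01,0],0]]}}

```text
time: 24.4
tool_pos: [406.8, 105.9, 204.7]
tcp_rot: [-178.8, -0.9, 92.6]
ft_force: [0.8, -0.7, -0.4]
finger_gap: 26.4
```

Run:
```python
from h import *
import pickle
s=optics.snapshot("wrist"); cv2.imwrite("pics/w23.png",s["color"]); pickle.dump(dict(s),open("w23.pkl","wb"))
x=sense(); print(x["tool_pos"],x["tcp_rot"],x["ft_force"],x["finger_gap"],x["qd"])
```

```text
[406.9132404  105.78475362 204.77828216] [-178.79434803   -0.9110302    92.5578596 ] [ 0.05281753 -0.79225593 -0.18254075] 26.574409660929227 [-0.38369176 -0.12357738 -0.06176668  0.0528158   0.06582072  0.25661163]
```

View pics/w23.png

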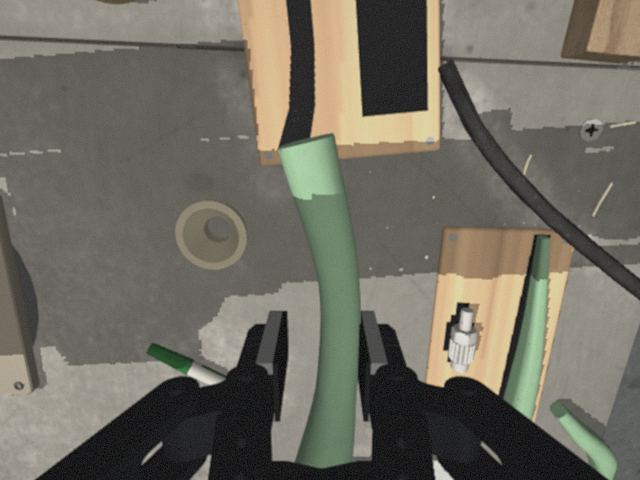

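Emit:
{"name": "apply_moves", "arguments": {"series": [[0,[0.025,0.03,0.01],0],[0,[0.045,0.055,0.02],0],[0,[0.05,0.07,0.02],0],[0,[0.05,0.07,0.02],0],[0,[0.05,0.07,0.02],0]]}}

```text
time: 25.08
tool_pos: [456.3, 174.9, 224.1]
tcp_rot: [-178.7, -0.9, 92.5]
ft_force: [0.5, 0.2, -1.5]
finger_gap: 27.0
```

Run:
```python
from h import *
import pickle
s=optics.snapshot("wrist"); cv2.imwrite("pics/w24.png",s["color"]); pickle.dump(dict(s),open("w24.pkl","wb"))
x=sense(); print(x["tool_pos"],x["tcp_rot"],x["ft_force"],x["finger_gap"],x["qd"])
```

```text
[456.34181744 174.84853738 224.28285744] [-178.74126758   -0.8794973    92.51762428] [-0.38368567 -0.36497146 -0.52122037] 27.075769534519093 [ 0.04677503 -0.26270868 -0.09735989 -0.00044127  0.00607985  0.19940253]
```

View pics/w24.png

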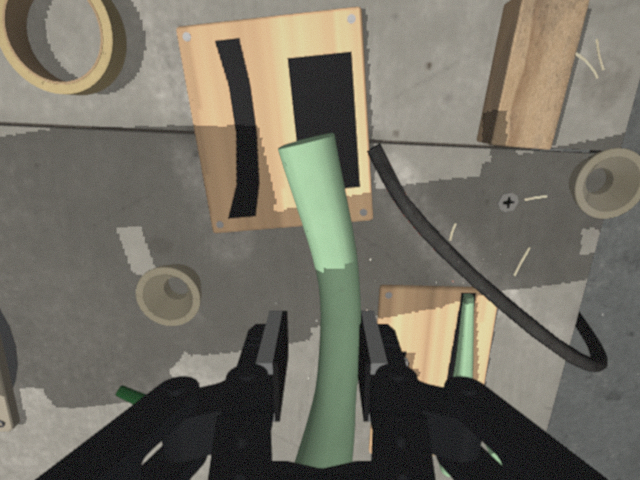

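Run:
```python
from h import *
import pickle
np.set_printoptions(precision=1,suppress=True)
s=pickle.load(open("w24.pkl","rb")); c=s["color"].astype(int); d=c.max(2)<48
p=comp(d,210,30,265,222); w=toplane(s,p,9)[:,:2]; print("hando",cv2.minAreaRect(w.astype(np.float32)),midline(w,92.5)[:3])
bc=np.array([[178,27],[361,8],[372,218],[213,233]],float); b=toplane(s,bc,9)[:,:2]; print(b,b.mean(0)); 
e=b[1]-b[2]; print("side angle R",np.degrees(np.arctan2(e[1],e[0]))); e=b[0]-b[3]; print("L",np.degrees(np.arctan2(e[1],e[0])),np.linalg.norm(e))
o=np.array([[288,58],[351,52],[359,187]],float); ob=toplane(s,o,9)[:,:2]; print("block outline",ob,(ob[0]+ob[2])/2, np.degrees(np.arctan2(*(ob[1]-ob[2])[::-1])),np.linalg.norm(ob[1]-ob[2]),np.linalg.norm(ob[1]-ob[0]))
# board frame bbox of handle outline
for yaw in (6.5,7,7.5,8):
    a=np.radians(yaw); u=np.array([np.cos(a),np.sin(a)]);v=np.array([-u[1],u[0]]); X=w@u;Y=w@v
    print(yaw,np.ptp(X),np.ptp(Y),((X.min()+X.max())/2)*u+((Y.min()+Y.max())/2)*v)
# handle on bench in w19: bbox center with own yaw = outline rel
s=pickle.load(open("w19.pkl","rb")); c=s["color"].astype(int); g=c[:,:,1]-c[:,:,2]>16
p=comp(g,305,15,350,205)
for z in (10,18):
  w=toplane(s,p,z)[:,:2]; print("rect",cv2.minAreaRect(w.astype(np.float32)))
  for yaw in (-14,-12,-11,-10,-9):
    a=np.radians(yaw); u=np.array([np.cos(a),np.sin(a)]);v=np.array([-u[1],u[0]]); X=w@u;Y=w@v
    print(z,yaw,np.ptp(X),np.ptp(Y),((X.min()+X.max())/2)*u+((Y.min()+Y.max())/2)*v)
```

```text
hando ((381.0127258300781, 203.67654418945312), (89.6822509765625, 23.91168975830078), 84.80961608886719) (array([380.8, 204.7]), np.float64(87.37070872065303), np.float64(87.75687074974527))
[[326.3 318.8]
 [476.3 338.5]
 [499.5 164.8]
 [348.4 142.4]] [412.6 241.1]
side angle R 97.63686315359263
L 97.11569735704136 177.7818382564617
block outline [[417.8 299.2]
 [470.3 305.9]
 [485.2 193.5]] [451.5 246.3] 97.53258935597252 113.41100952017943 52.943518556567895
6.5 33.378192739659994 87.04337449976785 [377.  204.7]
7 33.99043874798218 86.93056680134542 [376.9 204.7]
7.5 34.65384759664016 86.8111390036957 [376.8 204.7]
8 35.32083201878089 86.7507895700603 [376.8 204.7]
rect ((364.1838684082031, -259.6416015625), (154.69412231445312, 27.26266098022461), 73.97451782226562)
10 -14 29.901673382990168 154.7322346516109 [ 363.  -259.4]
10 -12 32.74105264873185 154.58015014055482 [ 362.  -259.3]
10 -11 34.39395648600828 154.4334627985765 [ 361.6 -259.3]
10 -10 36.036383590957314 154.23973352779922 [ 361.2 -259.3]
10 -9 37.671935881061415 153.9990213400355 [ 360.8 -259.4]
rect ((364.27960205078125, -259.5925598144531), (151.5665740966797, 26.711463928222656), 73.97451782226562)
18 -14 29.29713770100335 151.60394294022888 [ 363.1 -259.4]
18 -12 32.07911194934513 151.45493319065636 [ 362.1 -259.3]
18 -11 33.698598280660406 151.31121149314833 [ 361.7 -259.3]
18 -10 35.30781969249364 151.12139893483493 [ 361.3 -259.3]
18 -9 36.91030528072929 150.88555333446013 [ 360.9 -259.3]
```

Run:
```python
from h import *
import pickle
np.set_printoptions(precision=1,suppress=True)
s=pickle.load(open("w24.pkl","rb")); c=s["color"].astype(int)
for th in (60,70,80):
    d=c.max(2)<th
    p=comp(d,205,30,268,222); w=toplane(s,p,9)[:,:2]; print(th,p.min(0),p.max(0),"hando",cv2.minAreaRect(w.astype(np.float32)),midline(w,92.5)[:3])
    for yaw in (7,7.5):
        a=np.radians(yaw); u=np.array([np.cos(a),np.sin(a)]);v=np.array([-u[1],u[0]]); X=w@u;Y=w@v
        print(yaw,np.ptp(X),np.ptp(Y),((X.min()+X.max())/2)*u+((Y.min()+Y.max())/2)*v)
s=pickle.load(open("w19.pkl","rb")); c=s["color"].astype(int); g=c[:,:,1]-c[:,:,2]>16
p=comp(g,305,15,350,205); w=toplane(s,p,15)[:,:2]; print("handle",midline(w,73.9)[:3])
```

```text
60 [217  39] [258 217] hando ((375.84930419921875, 235.7056884765625), (29.407745361328125, 152.22149658203125), 2.332953453063965) (array([377.9, 235.8]), np.float64(93.84675280834921), np.float64(152.17109146232718))
7 35.30110131162792 150.4683935670485 [372.6 235.7]
7.5 35.99323729929614 150.3400943364366 [372.3 235.7]
70 [216  39] [258 217] hando ((375.75726318359375, 235.73098754882812), (29.898813247680664, 152.1487274169922), 2.5862982273101807) (array([377.9, 235.8]), np.float64(93.81566313004876), np.float64(152.17403687579565))
7 35.4107656513271 150.74424100002796 [372.7 235.7]
7.5 36.110246643269704 150.64805152426268 [372.4 235.6]
80 [216  39] [258 217] hando ((375.7574157714844, 235.73826599121094), (29.96337890625, 152.15077209472656), 2.6102330684661865) (array([377.8, 235.8]), np.float64(93.75511770283782), np.float64(152.179928619846))
7 35.74884357146709 151.08712766881564 [372.9 235.7]
7.5 36.410854902577114 150.95430228035877 [372.5 235.6]
handle (array([ 366.3, -260.2]), np.float64(74.67866627595191), np.float64(152.73439495457387))
```

Run:
```python
from h import *
import pickle
np.set_printoptions(precision=1,suppress=True)
s=pickle.load(open("w19.pkl","rb")); c=s["color"].astype(int); g=c[:,:,1]-c[:,:,2]>16
p=comp(g,305,15,350,205); v0=p[:,1].min(); 
h=cv2.convexHull(p.astype(np.float32)).reshape(-1,2); print("top hull", h[h[:,1]<v0+8])
s2=pickle.load(open("w24.pkl","rb")); c2=s2["color"].astype(int); g2=c2[:,:,1]-c2[:,:,2]>16
p2=comp(g2,270,125,365,265); h2=cv2.convexHull(p2.astype(np.float32)).reshape(-1,2); print("held", h2[h2[:,1]<150])
grasp=(np.array([364.2,-259.5,-10.9]),74.5); cur=(np.array([456.3,174.85,224.3]),92.52)
a=np.radians(cur[1]-grasp[1]); Rz=np.array([[np.cos(a),-np.sin(a),0],[np.sin(a),np.cos(a),0],[0,0,1]])
hc=h[h[:,1]<v0+8]
for z in (22,26): 
    W=toplane(s,hc,z); W2=(W-grasp[0])@Rz.T+cur[0]; print(z,np.c_[hc,proj(s2,W2)])
```

```text
top hull [[313.  30.]
 [313.  29.]
 [315.  27.]
 [317.  26.]
 [323.  24.]
 [329.  23.]
 [331.  24.]
 [332.  25.]]
held [[279. 149.]
 [280. 148.]
 [284. 146.]
 [298. 141.]
 [310. 138.]
 [327. 134.]
 [332. 134.]
 [333. 135.]
 [334. 137.]]
22 [[313.   30.  277.7 154.5]
 [313.   29.  277.6 151.9]
 [315.   27.  283.2 146.9]
 [317.   26.  288.8 144.4]
 [323.   24.  305.6 139.5]
 [329.   23.  322.5 137.1]
 [331.   24.  328.2 139.8]
 [332.   25.  331.  142.5]]
26 [[313.   30.  276.6 158.2]
 [313.   29.  276.6 155.6]
 [315.   27.  282.2 150.5]
 [317.   26.  287.9 147.9]
 [323.   24.  305.1 142.9]
 [329.   23.  322.4 140.6]
 [331.   24.  328.1 143.3]
 [332.   25.  331.  146. ]]
```

Emit:
{"name": "apply_moves", "arguments": {"series": [[0,[-0.035,0.027,-0.01],0.01],[0,[-0.07,0.052,-0.04],0.017],[0,[-0.0805,0.06,-0.09],0.017],[0,[-0.0805,0.06,-0.14],0.017],[0,[-0.0805,0.06,-0.17],0.017]]}}

```text
time: 25.75
tool_pos: [373.9, 233.7, 51.7]
tcp_rot: [-178.6, -0.8, 93.5]
ft_force: [-0.1, 0.3, 0.1]
finger_gap: 26.7
```

Emit:
{"name": "apply_moves", "arguments": {"series": [[0,[0,0,0],0],[0,[0,0,0],0]]}}

```text
time: 26.0
tool_pos: [374.4, 233.5, 52.8]
tcp_rot: [-178.6, -0.8, 93.5]
ft_force: [-0.0, 0.1, 0.8]
finger_gap: 26.7
```

Run:
```python
from h import *
import pickle
s=optics.snapshot("wrist"); cv2.imwrite("pics/w25.png",s["color"]); pickle.dump(dict(s),open("w25.pkl","wb"))
x=sense(); print(x["tool_pos"],x["tcp_rot"],x["ft_force"],x["finger_gap"],x["qd"])
```

```text
[375.09028419 233.91059094  53.41592294] [-178.73648955   -0.86336227   93.47156465] [ 0.79104693 -0.18865459  0.11549349] 26.763845006028934 [ 0.04656736 -0.23964459 -0.63677914  0.02104863 -0.34838196  0.05613367]
```

View pics/w25.png

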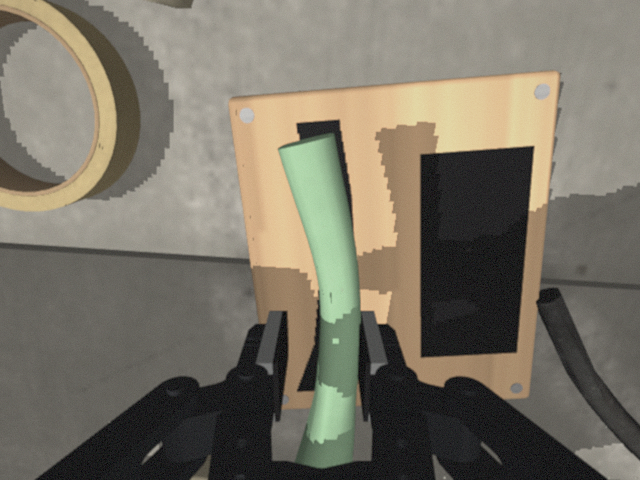

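Emit:
{"name": "apply_moves", "arguments": {"series": [[0,[0.0005,0.0005,-0.02],0],[0,[0.0005,0.0005,-0.035],0],[0,[0.0005,0.0005,-0.046],0],[0,[0.0005,0.0005,-0.049],0],[0,[0.0005,0.0005,-0.049],0]]}}

```text
time: 26.68
tool_pos: [375.5, 234.4, 4.4]
tcp_rot: [-178.7, -0.9, 93.5]
ft_force: [-0.1, 0.6, -0.9]
finger_gap: 26.7
```

Run:
```python
from h import *
import pickle
s=optics.snapshot("wrist"); cv2.imwrite("pics/w26.png",s["color"]); pickle.dump(dict(s),open("w26.pkl","wb"))
x=sense(); print(x["tool_pos"],x["tcp_rot"],x["ft_force"],x["finger_gap"],x["qd"])
```

```text
[375.78213604 234.52475685   4.69222465] [-178.74716767   -0.87059996   93.46972347] [-0.64507165  0.37397496 -0.05193796] 26.904608329422953 [ 0.14947222 -0.34906502 -0.10382982  0.03734848  0.00055999 -0.0225393 ]
```

View pics/w26.png

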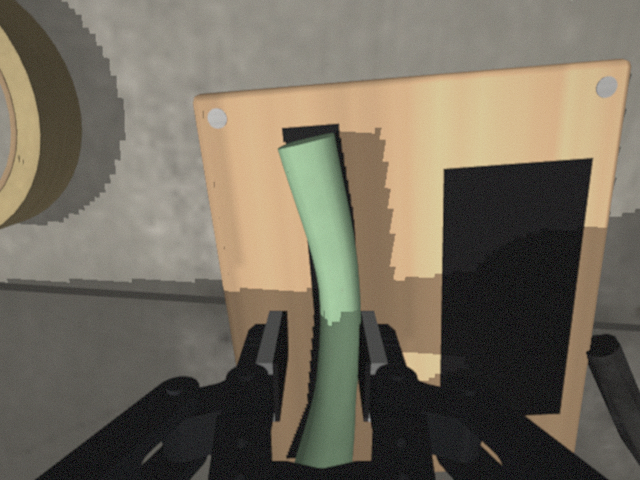

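Run:
```python
from h import *
import pickle
np.set_printoptions(precision=1,suppress=True)
s=pickle.load(open("w26.pkl","rb")); K,R,t=cam(s); print("cam",-R.T@t)
print("outline end",toplane(s,[[283,129],[338,124]],9))
for z in (30,36,41): print(z,"handle end",toplane(s,[[279.5,149],[334,135]],z))
```

```text
cam [374.3 316.2 162.5]
outline end [[357.1 309.7   9. ]
 [377.  312.7   9. ]]
30 handle end [[358.6 304.4  30. ]
 [375.6 309.8  30. ]]
36 handle end [[359.3 304.9  36. ]
 [375.5 310.1  36. ]]
41 handle end [[359.9 305.4  41. ]
 [375.5 310.3  41. ]]
```

Emit:
{"name": "apply_moves", "arguments": {"series": [[0,[0,0.001,-0.003],0],[0,[0,0.0017,-0.005],0],[0,[0,0.0017,-0.006],0],[0,[0,0.0017,-0.006],0]]}}

```text
time: 27.22
tool_pos: [375.7, 236.2, -1.4]
tcp_rot: [-178.7, -0.9, 93.5]
ft_force: [0.3, 0.4, -0.7]
finger_gap: 26.8
```

Emit:
{"name": "apply_moves", "arguments": {"series": [[0,[0,0,-0.001],0],[0,[0,0,-0.0015],0]]}}

```text
time: 27.48
tool_pos: [375.9, 236.2, -2.0]
tcp_rot: [-178.7, -0.9, 93.5]
ft_force: [-6.0, -3.8, 16.8]
finger_gap: 26.9
```

Seated. Releasing and lifting for a check.

Emit:
{"name": "apply_moves", "arguments": {"series": [[0.45,[0,0,0.0005],0],[0.55,[0,0,0.001],0],[0.55,[0,0,0.001],0],[0.55,[0,0,0.03],0],[0.55,[0,0,0.09],0]]}}

```text
time: 28.1
tool_pos: [373.3, 235.0, 86.2]
tcp_rot: [-178.4, -0.7, 93.5]
ft_force: [0.9, 0.8, 0.8]
finger_gap: 46.9
```

Emit:
{"name": "apply_moves", "arguments": {"series": [[0.9,[0.02,-0.03,0.05],0.05],[0.9,[0.035,-0.055,0.1],0.07],[0.9,[0.035,-0.065,0.15],0.07],[0.9,[0.035,-0.065,0.17],0.07],[0.9,[0.035,-0.065,0.17],0.07]]}}

```text
time: 28.72
tool_pos: [409.0, 170.4, 257.2]
tcp_rot: [-178.5, -0.7, 97.5]
ft_force: [0.0, 0.5, -0.6]
finger_gap: 76.8
```

Emit:
{"name": "apply_moves", "arguments": {"series": [[0.9,[0,0,0],0],[0.9,[0,0,0],0]]}}

```text
time: 28.98
tool_pos: [408.0, 170.4, 255.1]
tcp_rot: [-178.3, -0.7, 97.5]
ft_force: [-0.4, 0.5, 0.2]
finger_gap: 76.7
```

Run:
```python
from h import *
import pickle
s=optics.snapshot("wrist"); cv2.imwrite("pics/w27.png",s["color"]); pickle.dump(dict(s),open("w27.pkl","wb"))
x=sense(); print(x["tool_pos"],x["tcp_rot"],x["ft_force"],x["finger_gap"],x["qd"])
```

```text
[408.12491397 170.4464676  255.35572139] [-178.34715375   -0.730123     97.50836307] [-0.49012732  0.96879137 -0.14169504] 76.5454341386236 [-0.15230763 -0.20552913 -0.58028475  0.02033403  0.24375582 -0.05177862]
```

View pics/w27.png

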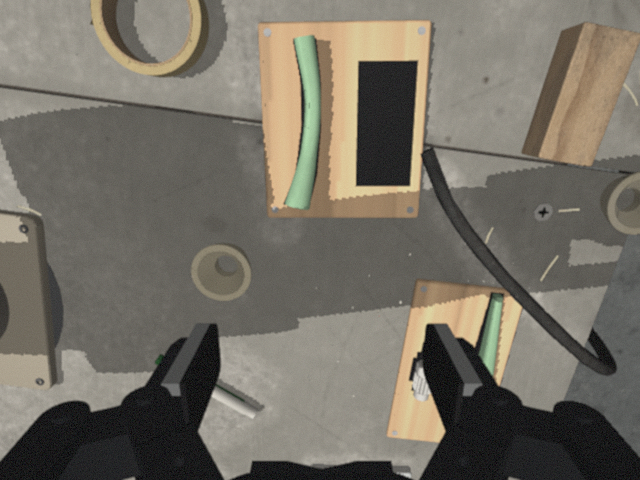

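Run:
```python
from h import *
import pickle
np.set_printoptions(precision=1,suppress=True)
s=pickle.load(open("w27.pkl","rb")); cv2.imwrite("pics/w27c.png",cv2.resize(s["color"][10:230,250:450],None,fx=2.7,fy=2.7,interpolation=cv2.INTER_CUBIC))
K,R,t=cam(s); print("cam",-R.T@t)
c=s["color"].astype(int); g=c[:,:,1]-c[:,:,2]>16
p=comp(g,280,30,330,215); 
for z in (9,24,30):
    w=toplane(s,p,z)[:,:2]; print(z,"rect",cv2.minAreaRect(w.astype(np.float32)),midline(w,92.5)[:3])
d=c.max(2)<60
p=comp(d,345,50,425,195); w=toplane(s,p,9)[:,:2].astype(np.float32); print("block outline",cv2.minAreaRect(w))
bc=np.array([[259,22],[432,21],[418,217],[270,217]],float); b=toplane(s,bc,9)[:,:2]; print(b.mean(0), np.degrees(np.arctan2(*(b[1]-b[2])[::-1])),np.degrees(np.arctan2(*(b[0]-b[3])[::-1])))
```

```text
cam [402.  252.4 413. ]
9 rect ((375.4806823730469, 235.05943298339844), (28.69641876220703, 157.7965850830078), 2.768702507019043) (array([377.7, 235.2]), np.float64(93.51854091869673), np.float64(157.8012637252914))
24 rect ((376.4640197753906, 235.7044677734375), (27.630855560302734, 151.9373016357422), 2.7687036991119385) (array([378.6, 235.8]), np.float64(93.51854091869686), np.float64(151.94183775958953))
30 rect ((376.8572998046875, 235.96246337890625), (27.20464515686035, 149.5936279296875), 2.7686996459960938) (array([379. , 236.1]), np.float64(93.51854091869676), np.float64(149.59806737330877))
block outline ((451.286376953125, 246.7334747314453), (51.59668731689453, 110.9731674194336), 7.722273349761963)
[413.3 241.1] 97.80548862044479 98.3647267105393
```

View pics/w27c.png

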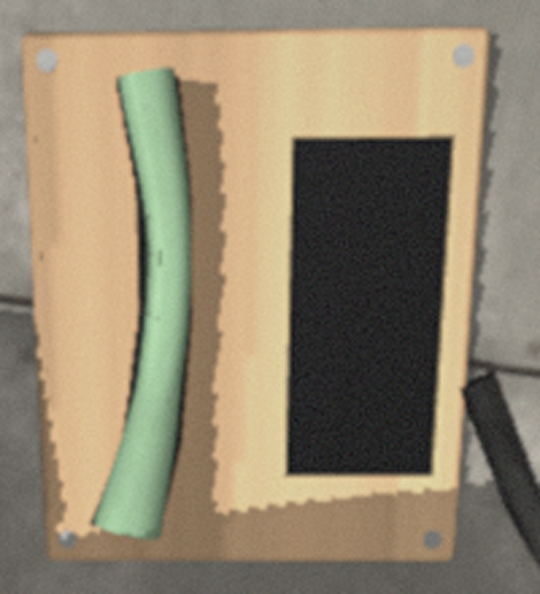

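Emit:
{"name": "apply_moves", "arguments": {"series": [[1,[0.05,0.01,0.01],-0.05],[1,[0.1,0.02,0.02],-0.1],[1,[0.15,0.03,0.02],-0.15],[1,[0.197,0.038,0.02],-0.15],[1,[0.197,0.038,0.02],-0.15]]}}

```text
time: 29.65
tool_pos: [606.1, 208.4, 270.2]
tcp_rot: [-178.0, -0.6, 88.9]
ft_force: [-0.6, -0.5, -0.0]
finger_gap: 85.1
```

Emit:
{"name": "apply_moves", "arguments": {"series": [[1,[0,0,0],0],[1,[0,0,0],0]]}}

```text
time: 29.9
tool_pos: [605.2, 208.4, 270.1]
tcp_rot: [-177.9, -0.6, 88.9]
ft_force: [-0.1, -0.2, -0.1]
finger_gap: 85.4
```

Run:
```python
from h import *
import pickle
s=optics.snapshot("wrist"); cv2.imwrite("pics/w28.png",s["color"]); pickle.dump(dict(s),open("w28.pkl","wb"))
x=sense(); print(x["tool_pos"],x["tcp_rot"],x["ft_force"],x["finger_gap"],x["qd"])
for m in spotter.masks_of(s,"packing_block")[:2]:
    pt=np.argwhere(m["mask"])[:,::-1]; print(m["p"],pt.min(0),pt.max(0))
    for z in (38,): print(cv2.minAreaRect(toplane(s,pt,z)[:,:2].astype(np.float32)))
K,R,t=cam(s); print("cam",-R.T@t)
```

```text
[605.29967268 208.4104703  270.71489695] [-177.99036604   -0.63082244   88.90224166] [ 0.44508374 -0.77621851  0.33181745] 85.48505981746045 [ 0.0071449  -0.60343315 -0.4639062  -0.00382924 -0.02177619 -0.12230487]
0.87 [312  42] [370 172]
((614.9944458007812, 291.7666931152344), (111.36102294921875, 50.6840705871582), 88.21629333496094)
cam [612.56892509 290.64301126 427.79653003]
```

View pics/w28.png

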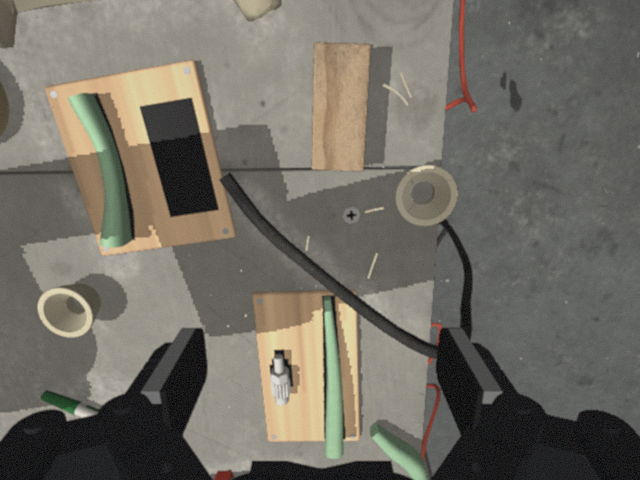

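Emit:
{"name": "apply_moves", "arguments": {"series": [[0.95,[0.007,0.055,-0.02],-0.012],[0.95,[0.0097,0.0834,-0.06],-0.012],[0.95,[0.0097,0.0834,-0.12],-0.012],[0.95,[0.0097,0.0834,-0.18],-0.012],[0.95,[0.0097,0.0834,-0.22],-0.012]]}}

```text
time: 30.62
tool_pos: [613.3, 291.5, 48.7]
tcp_rot: [-177.9, -0.6, 88.2]
ft_force: [-0.5, 0.2, 0.3]
finger_gap: 81.4
```

Emit:
{"name": "apply_moves", "arguments": {"series": [[0.95,[0,0,0],0],[0.95,[0,0,0],0]]}}

```text
time: 30.88
tool_pos: [614.3, 291.9, 51.3]
tcp_rot: [-178.1, -0.7, 88.3]
ft_force: [-0.2, -0.5, 0.9]
finger_gap: 81.1
```

Run:
```python
from h import *
import pickle
s=optics.snapshot("wrist"); cv2.imwrite("pics/w29.png",s["color"]); pickle.dump(dict(s),open("w29.pkl","wb"))
x=sense(); print(x["tool_pos"],x["tcp_rot"],x["ft_force"],x["finger_gap"],x["qd"])
```

```text
[615.1495794  292.20790797  52.31493388] [-178.17380979   -0.69493699   88.24869795] [ 0.33225951  0.13433625 -0.04227251] 80.6948544636776 [-0.1256957  -0.38184539 -0.83837904  0.02079363 -0.20655842  0.05313062]
```

View pics/w29.png

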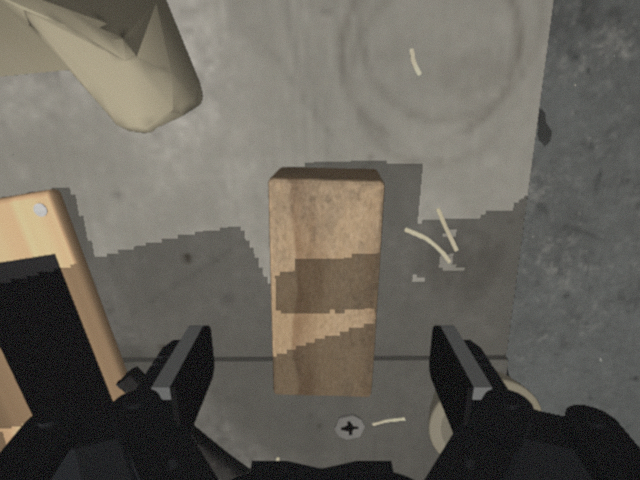

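Emit:
{"name": "apply_moves", "arguments": {"series": [[0.95,[0.0005,0,-0.02],0],[0.95,[0.0005,0,-0.04],0],[0.95,[0.0005,0,-0.054],0],[0.95,[0.0005,0,-0.06],0],[0.95,[0.0005,0,-0.062],0]]}}

```text
time: 31.55
tool_pos: [615.2, 292.1, -10.5]
tcp_rot: [-178.1, -0.7, 88.3]
ft_force: [-0.1, -0.5, 0.3]
finger_gap: 81.1
```

Emit:
{"name": "apply_moves", "arguments": {"series": [[0.7,[0,0,0],0],[0.2,[0,0,0],0],[0,[0,0,0],0],[0,[0,0,0],0],[0,[0,0,0],0]], "grip_force": 60}}

```text
time: 32.17
tool_pos: [616.0, 292.4, -9.5]
tcp_rot: [-178.2, -0.7, 88.2]
ft_force: [-0.7, 0.8, 5.9]
finger_gap: 49.6
```

Run:
```python
from h import *
import pickle
s=optics.snapshot("wrist"); cv2.imwrite("pics/w30.png",s["color"]); pickle.dump(dict(s),open("w30.pkl","wb"))
x=sense(); print(x["tool_pos"],x["tcp_rot"],x["ft_force"],x["finger_gap"],x["qd"])
```

```text
[616.02540336 292.39500502  -9.4717992 ] [-178.2067619    -0.7116953    88.24951699] [-1.42748888 -1.14982621  6.76118005] 50.023139654886066 [ 0.0643825  -0.03270397  0.06304972  0.0582751   0.02720854  0.00232812]
```

View pics/w30.png

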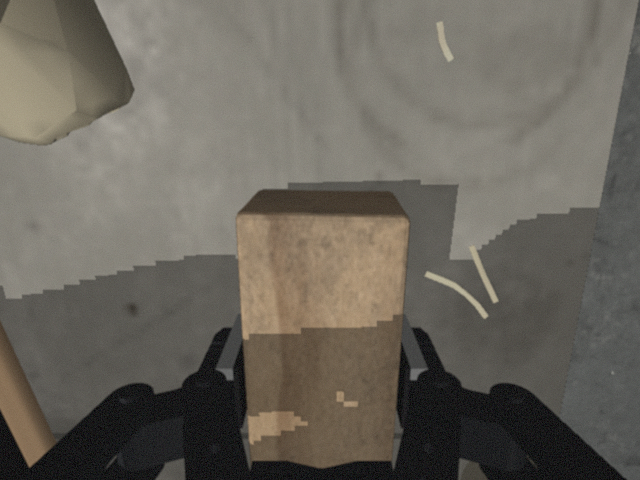

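Run:
```python
from h import *
import pickle
np.set_printoptions(precision=1,suppress=True)
s=pickle.load(open("w30.pkl","rb"))
a=toplane(s,[[238,214],[408,215]],38); b=toplane(s,[[262,190],[393,191]],0);print(a,a.mean(0),b,b.mean(0)); e=a[1]-a[0]; print(np.degrees(np.arctan2(e[1],e[0])))
```

```text
[[595.9 348.   38. ]
 [643.3 346.6  38. ]] [619.6 347.3  38. ] [[596.1 347.8   0. ]
 [644.2 346.3   0. ]] [620.2 347.    0. ]
-1.6594742656042445
```

Emit:
{"name": "apply_moves", "arguments": {"series": [[0,[0,0,0.02],0],[0,[0,0,0.06],0],[0,[-0.005,0,0.11],0],[0,[-0.035,-0.01,0.13],0.05],[0,[-0.08,-0.02,0.13],0.1]]}}

```text
time: 32.85
tool_pos: [537.8, 272.8, 124.9]
tcp_rot: [-178.6, -0.8, 94.0]
ft_force: [0.0, 0.4, -0.6]
finger_gap: 49.4
```

Run:
```python
from h import *
s=optics.snapshot("wrist"); cv2.imwrite("pics/w31.png",s["color"])
x=sense(); print(x["tool_pos"],x["tcp_rot"],x["ft_force"],x["finger_gap"])
```

```text
[529.01481578 270.84485637 119.97362343] [-177.87954781   -0.63868735   94.25183216] [ 1.00798483  2.27470341 -5.20213876] 50.037311988284024
```

View pics/w31.png

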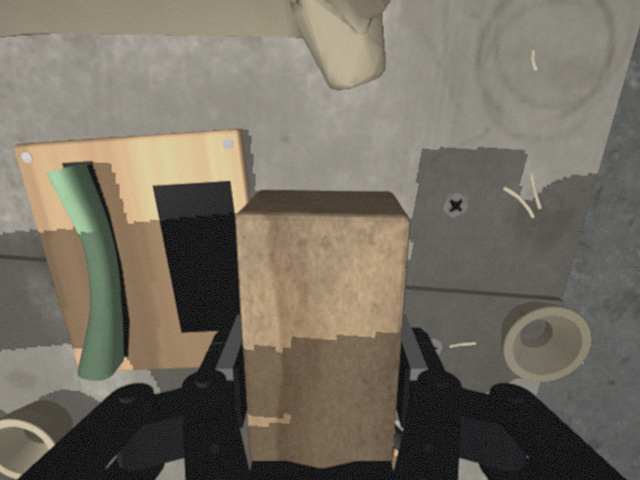

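Run:
```python
from h import *
import pickle
np.set_printoptions(precision=1,suppress=True)
def ray(s,uv):
    K,R,t=cam(s); d=R.T@np.array([(uv[0]-K[0,2])/K[0,0],(uv[1]-K[1,2])/K[1,1],1]); return -R.T@t,d/np.linalg.norm(d)
a=pickle.load(open("w29.pkl","rb")); b=pickle.load(open("w30.pkl","rb")); t=pickle.load(open("s0.pkl","rb"))["top"][0]
d=optics.snapshot("wrist"); cv2.imwrite("pics/w32.png",d["color"])
rs=[ray(a,(148,131)),ray(b,(42,144)),ray(t,(142,233)),ray(d,(345,88))]
for z in (0,30,60): print(z,[ (c+v*((z-c[2])/v[2]))[:2] for c,v in rs])
x=sense(); print(x["tool_pos"],x["tcp_rot"])
```

```text
0 [array([527.7, 367.7]), array([517.2, 366.6]), array([550.3, 360.5]), array([532.4, 367.9])]
30 [array([541.2, 368.6]), array([538.7, 368.2]), array([547.8, 348.8]), array([532. , 366.3])]
60 [array([554.8, 369.5]), array([560.2, 369.7]), array([545.3, 337. ]), array([531.6, 364.8])]
[530.7 271.1 119.5] [-177.9   -0.6   94.1]
```

View pics/w32.png

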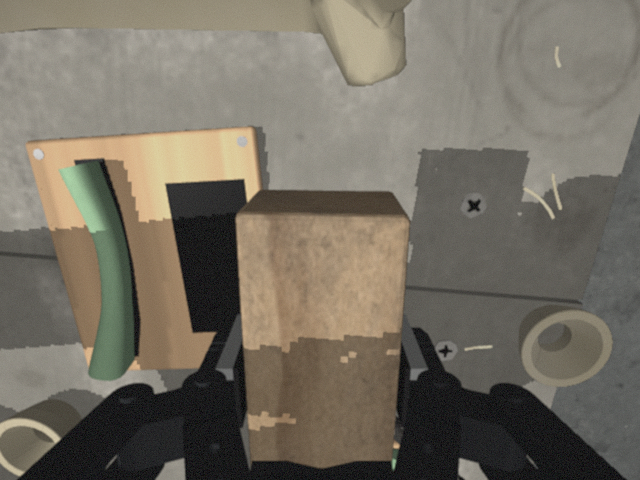

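Run:
```python
from h import *
import pickle
np.set_printoptions(precision=1,suppress=True)
s=pickle.load(open("w30.pkl","rb")); p=np.array([616,292.4,-9.5]); yaw=88.25
K,R,t=cam(s); c=-R.T@t; a=np.radians(yaw); u=np.array([np.cos(a),np.sin(a),0]); j=np.array([np.sin(a),-np.cos(a),0])
for uv in ((218,330),(240,320),(190,375),(125,385),(95,405),(60,440)):
    d=R.T@np.array([(uv[0]-K[0,2])/K[0,0],(uv[1]-K[1,2])/K[1,1],1])
    for off in (0,11):
        k=((p-c)@u+off)/(d@u); q=c+k*d-p; print(uv,off,"lat",q@j,"z above TCP",q[2])
```

```text
(218, 330) 0 lat -40.490981841730495 z above TCP 16.480612851831864
(218, 330) 11 lat -34.382069613518595 z above TCP 35.418593735592665
(240, 320) 0 lat -33.57282090248697 z above TCP 8.07883746181139
(240, 320) 11 lat -28.390647693593273 z above TCP 28.14229853515718
(190, 375) 0 lat -41.75127730208373 z above TCP 45.6393408212419
(190, 375) 11 lat -35.47353914032738 z above TCP 60.67129361455308
(125, 385) 0 lat -60.606887547800824 z above TCP 51.407596923431186
(125, 385) 11 lat -51.80330040663749 z above TCP 65.6668489874206
(95, 405) 0 lat -64.92172213699511 z above TCP 60.82159318254968
(95, 405) 11 lat -55.540130868603896 z above TCP 73.81977055665271
(60, 440) 0 lat -66.58895958804027 z above TCP 74.38603111420848
(60, 440) 11 lat -56.98402948525041 z above TCP 85.56715132286166
```

Emit:
{"name": "apply_moves", "arguments": {"series": [[0,[-0.03,-0.01,0.01],0.03],[0,[-0.06,-0.019,0.01],0.061],[0,[-0.0793,-0.0245,0],0.061],[0,[-0.0793,-0.0245,-0.02],0.061],[0,[-0.0793,-0.0245,-0.05],0.061]]}}

```text
time: 33.58
tool_pos: [452.7, 247.2, 71.0]
tcp_rot: [-178.1, -0.7, 97.6]
ft_force: [0.8, 0.2, -1.2]
finger_gap: 49.8
```

Emit:
{"name": "apply_moves", "arguments": {"series": [[0,[0,0,0],0],[0,[0,0,0],0]]}}

```text
time: 33.83
tool_pos: [453.7, 247.6, 72.6]
tcp_rot: [-178.2, -0.7, 97.6]
ft_force: [-0.1, 0.3, -1.1]
finger_gap: 49.8
```

Run:
```python
from h import *
import pickle
s=optics.snapshot("wrist"); cv2.imwrite("pics/w33.png",s["color"]); pickle.dump(dict(s),open("w33.pkl","wb"))
x=sense(); print(x["tool_pos"],x["tcp_rot"],x["ft_force"],x["finger_gap"])
```

```text
[453.98360187 247.69909737  72.86106564] [-178.22635233   -0.71212353   97.58087217] [-0.03539789 -1.06203403 -0.65962319] 49.57808648462351
```

View pics/w33.png

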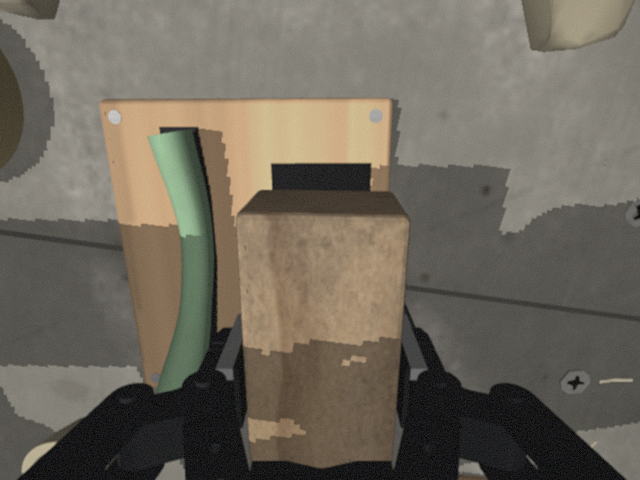

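Run:
```python
from h import *
import pickle
np.set_printoptions(precision=1,suppress=True)
s=pickle.load(open("w33.pkl","rb"))
a=toplane(s,[[272,163.5],[371,163]],9); b=toplane(s,[[262,190],[393,191]],82.3); b2=toplane(s,[[238,214],[408,215]],120.3)
f=lambda e:np.degrees(np.arctan2(e[1],e[0]))
print(a.mean(0),f(a[1]-a[0]),b.mean(0),f(b[1]-b[0]),b2.mean(0),f(b2[1]-b2[0]))
```

```text
[444.2 302.8   9. ] 8.064375207691032 [448.9 302.2  82.3] 7.463326493548884 [448.3 302.4 120.3] 7.672250171710713
```

Emit:
{"name": "apply_moves", "arguments": {"series": [[0,[-0.0034,-0.0013,-0.02],0],[0,[-0.0034,-0.0013,-0.04],0],[0,[-0.0034,-0.0013,-0.058],0],[0,[-0.0034,-0.0013,-0.066],0],[0,[-0.0034,-0.0013,-0.066],0]]}}

```text
time: 34.5
tool_pos: [450.4, 246.3, 6.6]
tcp_rot: [-178.2, -0.7, 97.6]
ft_force: [-0.7, -0.8, -0.7]
finger_gap: 49.7
```

Emit:
{"name": "apply_moves", "arguments": {"series": [[0,[0,0,0],0]]}}

```text
time: 34.62
tool_pos: [451.1, 246.6, 7.4]
tcp_rot: [-178.2, -0.7, 97.6]
ft_force: [-0.3, -0.1, -1.1]
finger_gap: 49.6
```

Run:
```python
from h import *
import pickle
s=optics.snapshot("wrist"); cv2.imwrite("pics/w34.png",s["color"]); pickle.dump(dict(s),open("w34.pkl","wb"))
x=sense(); print(x["tool_pos"],x["tcp_rot"],x["ft_force"],x["finger_gap"])
```

```text
[451.03982135 246.60634266   7.42934164] [-178.24780655   -0.72332753   97.57490802] [-0.12439549  0.69136346 -1.40628715] 49.7281845396553
```

View pics/w34.png

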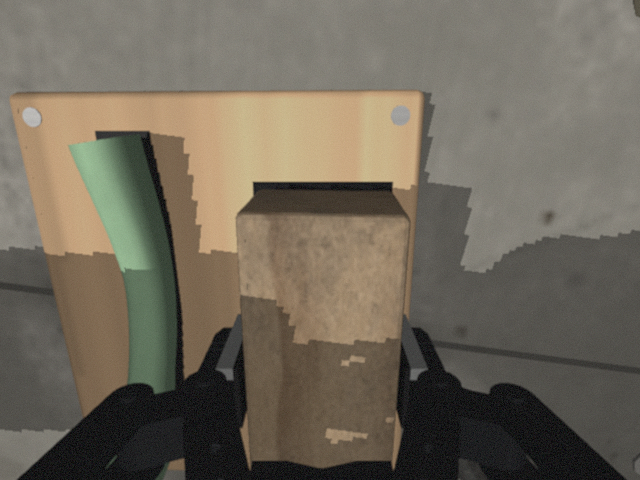

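Emit:
{"name": "apply_moves", "arguments": {"series": [[0,[-0.0015,-0.0003,-0.003],0],[0,[-0.0016,-0.0003,-0.006],0],[0,[-0.0016,-0.0003,-0.007],0],[0,[-0.0016,-0.0003,-0.007],0]]}}

```text
time: 35.17
tool_pos: [449.3, 246.2, 0.3]
tcp_rot: [-178.2, -0.7, 97.6]
ft_force: [-0.1, -0.5, -1.8]
finger_gap: 49.6
```

Run:
```python
from h import *
s=optics.snapshot("wrist"); cv2.imwrite("pics/w35.png",cv2.resize(s["color"][80:260,180:440],None,fx=3,fy=3))
x=sense(); print(x["tool_pos"],x["tcp_rot"],x["ft_force"],x["finger_gap"])
```

```text
[4.49424947e+02 2.46273086e+02 3.73741898e-01] [-178.24349859   -0.71827798   97.5769395 ] [-0.06034364  0.14959188 -1.18879791] 49.557711754312805
```

View pics/w35.png

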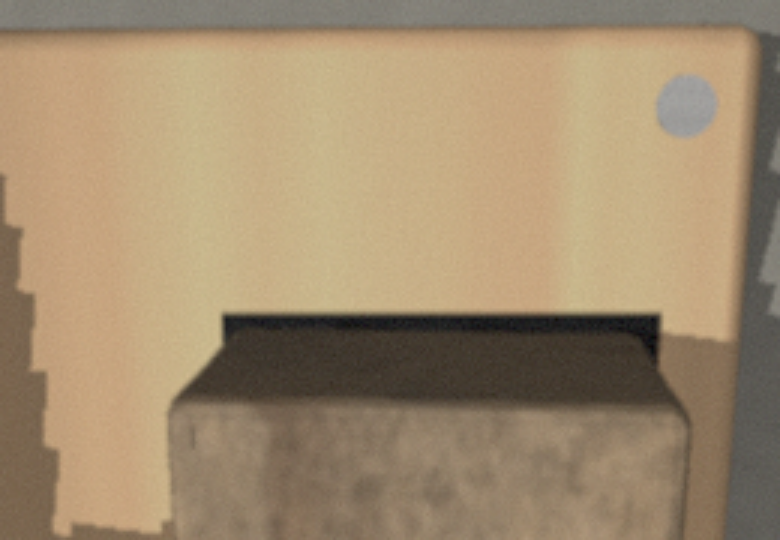

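Emit:
{"name": "apply_moves", "arguments": {"series": [[0,[0,0,-0.001],0],[0,[0,0,-0.0018],0]]}}

```text
time: 35.48
tool_pos: [449.6, 246.3, -0.6]
tcp_rot: [-178.2, -0.7, 97.6]
ft_force: [-6.7, -2.8, 14.2]
finger_gap: 49.5
```

Emit:
{"name": "apply_moves", "arguments": {"series": [[0.66,[0,0,0.0005],0],[0.7,[0,0,0.001],0],[0.7,[0,0,0.001],0],[0.7,[0,0,0.03],0],[0.7,[0,0,0.09],0]]}}

```text
time: 36.1
tool_pos: [446.9, 245.3, 87.3]
tcp_rot: [-177.9, -0.6, 97.6]
ft_force: [0.9, 0.2, -0.3]
finger_gap: 60.0
```

Emit:
{"name": "apply_moves", "arguments": {"series": [[0.9,[-0.02,-0.03,0.05],0],[0.9,[-0.035,-0.055,0.1],0],[0.9,[-0.035,-0.075,0.15],0],[0.9,[-0.035,-0.075,0.17],0],[0.9,[-0.035,-0.075,0.17],0]]}}

```text
time: 36.72
tool_pos: [412.8, 170.6, 258.4]
tcp_rot: [-178.0, -0.7, 97.6]
ft_force: [0.4, -0.4, -1.0]
finger_gap: 76.7
```

Emit:
{"name": "apply_moves", "arguments": {"series": [[0.9,[0,0,0],0],[0.9,[0,0,0],0],[0.9,[0,0,0],0]]}}

```text
time: 37.1
tool_pos: [412.2, 170.7, 257.1]
tcp_rot: [-177.9, -0.6, 97.6]
ft_force: [0.6, -0.2, 0.8]
finger_gap: 76.6
```

Run:
```python
from h import *
import pickle
np.set_printoptions(precision=1,suppress=True)
s=optics.snapshot("wrist"); pickle.dump(dict(s),open("w36.pkl","wb"))
x=sense(); print(x["tool_pos"],x["tcp_rot"],x["ft_force"],x["finger_gap"])
cv2.imwrite("pics/w36.png",s["color"])
K,R,t=cam(s); print("cam",-R.T@t)
c=s["color"].astype(int); g=c[:,:,1]-c[:,:,2]>16
n,l,st,_=cv2.connectedComponentsWithStats(g.astype(np.uint8))
for i in range(1,n):
    if st[i,4]>1000: w=toplane(s,np.argwhere(l==i)[:,::-1],24)[:,:2]; print(st[i],cv2.minAreaRect(w.astype(np.float32)))
for m in spotter.masks_of(s,"packing_block")[:2]:
    pt=np.argwhere(m["mask"])[:,::-1]; print(m["p"],cv2.minAreaRect(toplane(s,pt,47)[:,:2].astype(np.float32)))
```

```text
[412.4 170.7 257.3] [-177.9   -0.6   97.6] [ 0.4 -0.2  0.5] 76.53113352531467
cam [407.2 253.1 414.7]
[ 283   35   35  173 3069] ((376.5723571777344, 235.81417846679688), (27.28931999206543, 152.26358032226562), 2.696702241897583)
0.94 ((449.32183837890625, 246.326171875), (52.103271484375, 109.38736724853516), 6.903907299041748)
```

View pics/w36.png

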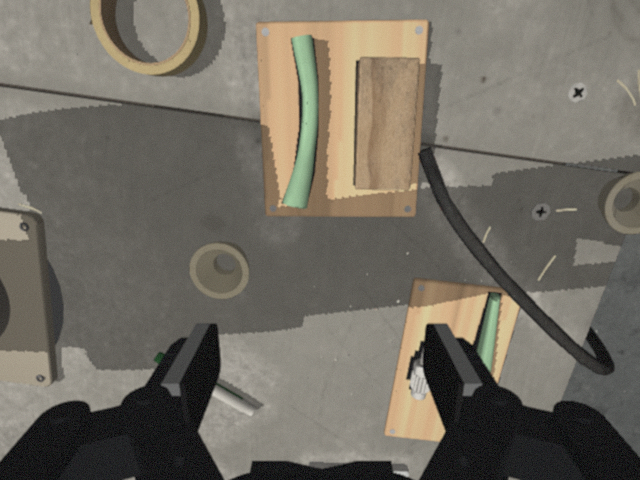

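Emit:
{"name": "apply_moves", "arguments": {"series": [[0.9,[0.035,-0.05,0.02],-0.03],[0.9,[0.07,-0.1,0.04],-0.06],[0.9,[0.105,-0.15,0.055],-0.106],[0.9,[0.14,-0.195,0.055],-0.106],[0.9,[0.173,-0.235,0.055],-0.106]]}}

```text
time: 37.83
tool_pos: [586.7, -66.4, 312.7]
tcp_rot: [-178.0, -0.6, 91.4]
ft_force: [0.8, 1.3, 0.2]
finger_gap: 77.1
```

Emit:
{"name": "apply_moves", "arguments": {"series": [[0.9,[0.003,-0.003,0],0],[0.9,[0.003,-0.003,0],0],[0.9,[0.003,-0.003,0],0],[0.9,[0.003,-0.003,0],0]]}}

```text
time: 38.33
tool_pos: [589.4, -68.3, 313.3]
tcp_rot: [-178.0, -0.6, 91.5]
ft_force: [0.5, 0.1, -0.2]
finger_gap: 76.7
```

Run:
```python
from h import *
import pickle
np.set_printoptions(precision=1,suppress=True)
s=optics.snapshot("wrist"); pickle.dump(dict(s),open("w37.pkl","wb"))
x=sense(); print(x["tool_pos"],x["tcp_rot"])
cv2.imwrite("pics/w37.png",cv2.resize(s["color"][0:240,200:520],None,fx=2.5,fy=2.5,interpolation=cv2.INTER_CUBIC))
K,R,t=cam(s); print("cam",-R.T@t)
```

```text
[589.4 -68.4 313.3] [-178.    -0.6   91.5]
cam [592.7  14.2 471. ]
```

View pics/w37.png

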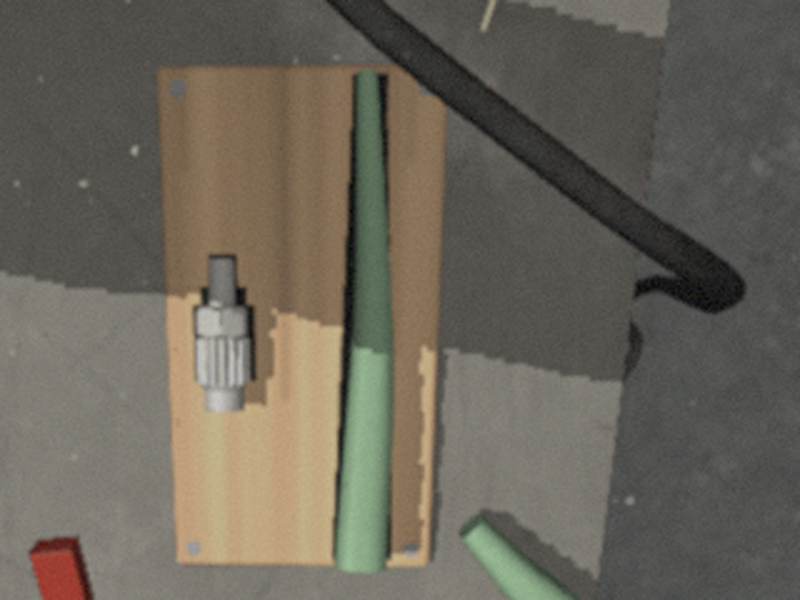

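Run:
```python
from bench import sense, hand_in
x=sense(); print(x["time"],x["finger_gap"],x["ft_force"]); print(hand_in())
```

```text
38.375 76.38229779063923 [0.07002367 0.49764962 0.57221291]
the job is handed in; nothing more can be done
None
```

Both kits are made up and the job is handed in, at about 38 s of the 104 s allowed. I placed the stem and the coupler on the narrow board first, then the handle blank and the packing block on the square board. The gripper was clear of everything, and neither hook was touched.

Last checks with the wrist camera:

| Item | Position against its outline | Angle |
|---|---|---|
| Stem | within about 1–2 mm | within about 0.3° |
| Coupler | looks centred, within about 1 mm by eye | looks in line by eye |
| Handle blank | within about 1 mm | within about 0.3° |
| Packing block | within about 2 mm | within about 0.7° |

- **Missed first grip:** the first grip on the stem closed on nothing, just above it. With the pads partly open, the fingertips were about 20 mm behind the TCP, not 11 mm ahead of it as `r.tip_extent` says. I found the right depth from the camera views and the force readings, and the stem was not disturbed.
- **Stem shape:** the stem looks slightly curved in the pictures, so its middle sits a little to one side of its outline while the ends are on it.
- **Camera disagreement:** the top and wrist cameras disagreed by 2–3 mm in y. I used wrist-camera measurements for both item and outline, so most of that offset cancels.
- **Tool tilt:** the tool drifted to about 2° off vertical over the run, but the items still went down flat.

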